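# Comb the punch blanks into their tray

### The arm

A 7-joint arm with a two-finger parallel gripper is mounted at the origin on the work surface. World frame = base frame: x ahead of the robot, y to its left, z up, the work surface at z = 0. Lengths are in m, angles in degrees, forces in N, time in s.
With the tool pointing down it reaches from about 0.425 to 0.825 m from the base axis. Payload 3.6 kg.
Tool frame: the origin (TCP) lies between the finger pads; the fingertips stand 17 mm ahead of it and the grasp point (between the pads) lies 2 mm behind it (tip_reach is the distance from the TCP to the fingertips, in m); z points along the fingers, y is the direction in which the jaws open and shut (so a half turn about z gives the same grasp; the last joint's range is limited). The gripper opens to 85 mm and grips with 20 to 120 N. Pads are 22 mm wide; open, the fingers measure 114 mm over their backs; the gripper's body (76 mm by 85 mm) begins 54 mm behind the grasp point. The pads swing forward as they close: fully open they stand 13 mm farther back than shut.
Start: joints at [-65.231, 35.231, -0.722, 81.555, 0.464, 63.22, -2.315], TCP at [0.288, 0.583, 0.248] pointing down, gripper open.
Joint ranges: [-178.69, 178.69], [-17.37, 117.87], [-77.05, 75.6], [15.02, 138.74], [-78.02, 258.01], [0.78, 113.62], [-162.83, 162.83]. Speed limits (degrees/s): [159.86, 159.86, 180, 180, 180, 180, 180].

### API

Orientations are given as [roll, pitch, yaw] about the fixed x, y, z axes, in that order (R = Rz(yaw) Ry(pitch) Rx(roll)).
In Python, from rig import * gives the robot as it stands. The module is installed in compiled form; this text tells all that it offers.
- The arm moves only by the tool move_arm, never from a script. Its argument "rows" is a list of rows, each a list of 3 entries, a list of its own where there are three numbers: the shift along the tool's x, y, z in m, then the turn, a rotation vector about the tool's x, y, z in rad, then the closure, from 0 (fully open) to 1 (shut). A call has 1 to 5 rows; each row shifts and turns the commanded pose from where the row before left it, along the tool's axes as they then stand; what a row does not reach is not made up. A row lasts 1/10 s, in which the tool goes at most 50 mm and 8.59 degrees, less where a joint would pass 70% of its speed; a pose out of reach is approached as far as the arm can. A call with a gripper value outside its range is refused whole. The fingers move at their own pace and stop on an object; "newtons" is the grip in N (left out, the last holds). Time passes only in rows, so rows that do not move let the fingers close. It gives the time, the measured TCP pose, the force and the opening at its end, in the units of the state.
- read_state(): the state, without advancing time (a new reading comes with each control period).
- snapshot(name): name is "side" or "top"; returns a dict with "image" (480x640x3 uint8, red, green, blue), "fx", "fy", "cx", "cy" (pixels), "view" (4x4, takes a point from world to camera coordinates). Camera axes: x right, y up, looking along -z (the intrinsics and any distortion apply to the point x, -y, -z); pixel columns grow to the right and rows downward; lengths in m; the calibration is good to about 2 mm. A picture is of the moment at which its call begins. There is no depth.
- finish_job(): hands the job in, once; it reports no verdict.
Trained networks look in a picture, given as the dict that the camera call returned (one of the last four; its "shot" number tells which), for a name from the list of things; names that differ only in an ending like _2 or _b are one class to them, and where a whole thing is asked for, a point or a joint stands for the part that bears it (a point fixed in the world has none). Each returns a list of dicts, best first, with "conf" (0 to 1); they miss things now and then, are a little off and sometimes report something else, mostly with a low value. They report only what shows in the picture. A call takes as long as a camera call. They do not tell look-alikes from the thing itself.
- search_frame(picture, query): "uv" ([column, row] in pixels, amid what is visible of it).
- outline_of(picture, query): "mask" (480x640 bool, what is visible of it) and "uv" ([column, row] in pixels, amid what is visible of it).
- spot_point(picture, query): "uv" ([column, row] in pixels: a listed point, or the origin of a listed thing).
The state is a dict: "time_s": time; "q": joint angles; "joint_vel": joint speeds; "joint_torque": joint torques, N m; "ee_pos": TCP position; "ee_rot": TCP orientation; "ft_force": force on the tool from outside, world axes, zero at the start; "torque": the same for the moment, N m; "gripper_width": finger opening in m.
Only numpy, scipy, OpenCV 4.12 (cv2) and the standard library are available. Lean on these libraries where they do the work, as an engineer would, in place of code of your own. Each camera call takes 0.05 s, during which the arm holds its last target.

### The job

Take the hand rake from its steel block, set its teeth on the flat strip of the orange tray bed and comb along the tray, straight across the grooves to the far wall, with the teeth kept lightly on the bed all the way (a few newtons, never more than 12 N against the tray), until each of the four steel rods lies parallel in a groove of its own. Then stand the rake back upright on the middle of its steel block; move the rods with the rake only, never the fingers, and leave the canister, tin and graver where they are.

Things in the scene. Friction and masses are not known exactly. Their poses are not given: they have to be found in the camera images.
- tray: Fixed wooden frame 118 x 210 x 45 mm (x, y, z) holding an orange grooved bed; origin at the centre of its underside on the bench. Walls 8 mm thick, 45 mm high; clear inside 102 mm along x, 194 mm along y. Grooves run along the tray's x; comb along its +y. A rod in a groove lies below the ridge tops, so the rake passes over it; one pushed straight across drops into the next free groove.
- bed_top (a point): Point on the tray frame at its centre, 34 mm above the bench: where the ridge tops stand at mid length, within 1 mm. The bed floats on springs (7 N per mm pressed, 8 mm travel) and has a stiff, unmeasured lean about the tray's x, up to 0.035 rad either way, new each time: its top slopes up or down along y, by up to 3.4 mm at the ends, so follow it by feel.
- strip (a point): Point on the tray frame, 34 mm above the bench, at the middle of the flat landing strip where combing starts (tray y = -74 mm). The strip is level with the ridges (give or take the lean), free of rods, and runs from the -y wall (inner face y = -97 mm) to y = -52 mm.
- last_groove (a point): Point on the tray frame, 34 mm above the bench, over the last groove's centre line (tray y = 90.5 mm), beside the +y wall (inner face y = 97 mm). There are 9 grooves, 12 mm wide, 10 mm deep, 17 mm apart with 5 mm round-topped ridges between, the first at tray y = -45.5 mm. The stroke ends with the teeth's front close to this wall (rake centre at y about 76 mm).
- rod1_center (a point): Centre of a loose round steel rod, 8 mm thick, 84 mm long along its x, about 33 g. The rods start lying askew over the ridges (25 to 38 degrees from the groove direction).
- rod2_center (a point): Centre of the second such rod.
- rod3_center (a point): Centre of the third such rod.
- rod4_center (a point): Centre of the fourth such rod.
- rake_handle (a point): Grip point of the loose rake (0.14 to 0.24 kg), in the middle of its upright wooden handle, 76 mm above the tooth tips. The handle is 34 mm along the rake's x, 24 mm along its y, and spans 34 to 100 mm above the tips; grip it across the 24 mm. The steel head below it is 92 mm along x, 32 mm along y, 22 to 34 mm above the tips. It stands by itself on its teeth.
- rake_tips (a point): Centre of the rake's tooth tips (its underside), rake's axes, z up. Eight teeth, 5 mm wide with 7 mm gaps, in a row of 89 mm along x; each is 32 mm long along y and 22 mm tall, with ends rounded (6 mm) at the bottom, long enough to bridge a groove. To comb, the rake's x lies along the tray's x (either way round).
- block: Fixed steel bench block, 60 x 120 x 14 mm (x, y, z), origin at the centre of its underside; the rake stands on its top, with the row of teeth along the block's long (y) side.
- canister: Bystander: clear jar with black cap, 48 mm across, 100 mm tall, origin under its centre.
- tin: Bystander: flat round metal tin, 60 mm across, 22 mm high, origin under its centre.
- graver: Bystander: graver with wooden handle lying on the bench, about 130 mm long along x, 26 mm high, origin at its underside near the joint of blade and handle.
Not all that is in view belongs to the job. What is shaped like the part that bears rake_handle but turquoise is not meant.

How it is judged:
By the outcome, as a careful person would: the job done as asked, in the order asked, and still so for the second after the job is handed in, with the robot touching nothing.
It also fails if it takes over 72 s, if anything falls off the work surface, if the arm or the gripper's body presses on something with over 40 N, if the wrist force passes 120 N, or if a joint passes its speed limit or range.

## Working session

There is one attempt and no reset: what is moved stays moved. The work goes in short steps, Python scripts to look and compute and a tool call to move; the robot and the scene stay as the last step left them, time stands still between calls to the robot, and variables do not carry over. Pictures are saved under pics/ and viewed, and the job is handed in when it is done.

Besides the shell and the picture viewer there is one more tool, called after ">>>" as name(argument=value, ...) on one line, values as JSON. move_arm: Moves the arm, as the interface text tells. Its arguments: {"type":"object","properties":{"rows":{"type":"array","items":{"type":"array"}},"newtons":{"type":"number"}},"required":["rows"]}

```bash
mkdir -p pics; cat > h.py <<'E'
from rig import *
import numpy as np, cv2
def save(p,name): cv2.imwrite('pics/'+name,cv2.cvtColor(p['image'],cv2.COLOR_RGB2BGR))
def ray(p,uv):
    V=np.array(p['view']);R=V[:3,:3];c=-R.T@V[:3,3]
    d=np.array([(uv[0]-p['cx'])/p['fx'],-(uv[1]-p['cy'])/p['fy'],-1.0])
    return c,R.T@d
def onz(p,uv,z):
    c,d=ray(p,uv);return c+d*(z-c[2])/d[2]
def proj(p,X):
    V=np.array(p['view']);x=V[:3,:3]@np.array(X)+V[:3,3]
    return np.array([p['cx']+p['fx']*x[0]/-x[2],p['cy']-p['fy']*x[1]/-x[2]])
E
python3 - <<'E'
from h import *
s=read_state();print({k:np.round(v,3) for k,v in s.items()})
for n in ('top','side'):
    p=snapshot(n);save(p,n+'0.png');print(n,[k for k in p],p['fx'],p['cx'],p['cy'],np.round(p['view'],3).tolist())
    for q in ['tray','bed_top','strip','last_groove','rod1_center','rake_handle','rake_tips','block','canister','tin','graver']:
        r=spot_point(p,q);print(q,[(np.round(x['uv'],1).tolist(),round(x['conf'],2)) for x in r[:5]])
E
```

```text
{'time_s': np.float64(0.0), 'q': array([-65.229,  35.289,  -0.723,  81.642,   0.463,  63.219,  -2.315]), 'joint_vel': array([-0.105,  0.104, -0.094,  0.053,  0.014,  0.167,  0.073]), 'joint_torque': array([ 0.0000e+00, -4.6921e+01,  2.5900e-01, -1.7103e+01,  1.0000e-02,
        1.0000e-02, -0.0000e+00]), 'ee_pos': array([0.288, 0.582, 0.247]), 'ee_rot': array([-1.79852e+02,  1.00000e-03,  1.53715e+02]), 'ft_force': array([ 0.165,  0.614, -0.267]), 'torque': array([-0.021,  0.003,  0.043]), 'gripper_width': np.float64(0.086)}
top ['image', 'fx', 'fy', 'cx', 'cy', 'view', 'shot'] 596.6458414411936 315.8597389523827 244.16885359509993 [[-0.025, -0.999, -0.026, 0.003], [0.993, -0.028, 0.118, -0.674], [-0.118, -0.023, 0.993, -1.088], [0.0, 0.0, 0.0, 1.0]]
tray [([202.1, 320.2], 0.55)]
bed_top [([197.3, 317.6], 0.68)]
strip [([237.9, 324.0], 0.71), ([421.0, 291.1], 0.46)]
last_groove [([152.8, 314.0], 0.86), ([202.3, 320.9], 0.61)]
rod1_center [([205.8, 323.7], 0.69)]
rake_handle [([500.5, 324.5], 0.9), ([426.4, 289.5], 0.76)]
rake_tips [([419.4, 292.4], 0.86), ([492.5, 324.5], 0.79), ([20
[... 207 characters left out ...]
18335071883 325.4712686117586 234.53519075236488 [[-0.956, -0.292, 0.019, 0.598], [0.208, -0.634, 0.745, -0.216], [-0.206, 0.716, 0.667, -0.954], [0.0, 0.0, 0.0, 1.0]]
tray [([339.7, 368.0], 0.85), ([366.6, 219.9], 0.31)]
bed_top [([341.8, 352.7], 0.66)]
strip [([355.5, 327.4], 0.63)]
last_groove [([316.3, 398.3], 0.71)]
rod1_center [([341.2, 347.0], 0.71), ([371.4, 211.1], 0.34), ([371.1, 186.8], 0.31)]
rake_handle [([408.8, 165.0], 0.93), ([370.3, 187.1], 0.57)]
rake_tips [([367.8, 211.7], 0.84), ([404.4, 190.5], 0.74), ([306.9, 195.1], 0.43)]
block [([366.6, 220.3], 0.64), ([338.9, 364.3], 0.36)]
canister [([222.0, 373.6], 0.94)]
tin [([234.4, 280.2], 0.8)]
graver [([305.1, 193.6], 0.73)]
```

View pics/top0.png

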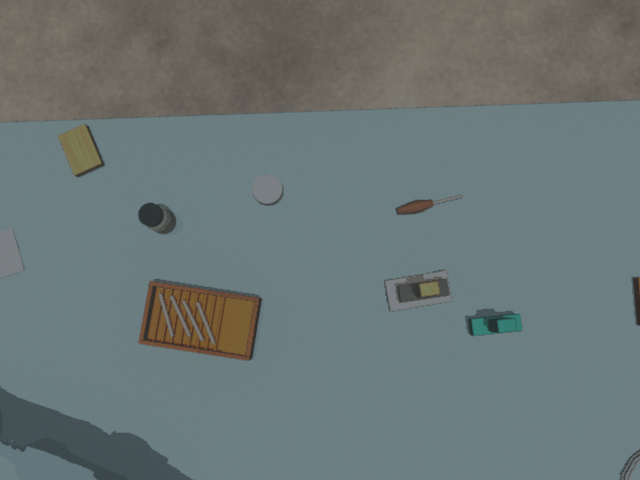

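View pics/side0.png

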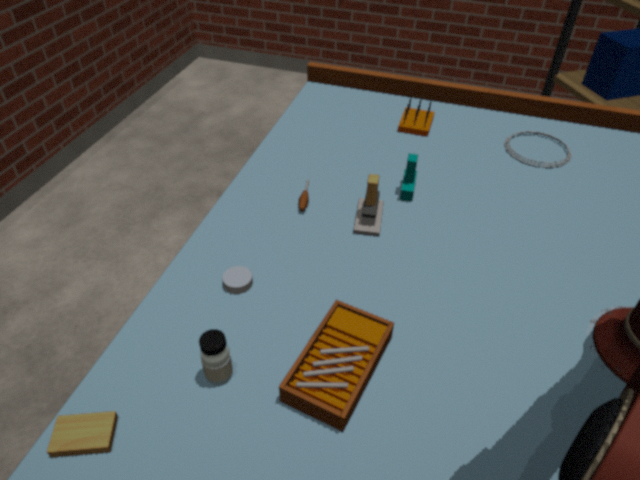

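```bash
python3 - <<'E'
import cv2
a=cv2.imread('pics/top0.png');b=cv2.imread('pics/side0.png')
cv2.imwrite('pics/top0c.png',cv2.resize(a[250:390,370:540],None,fx=4,fy=4,interpolation=cv2.INTER_CUBIC))
cv2.imwrite('pics/top0t.png',cv2.resize(a[260:390,130:270],None,fx=4.5,fy=4.5,interpolation=cv2.INTER_CUBIC))
cv2.imwrite('pics/side0c.png',cv2.resize(b[120:260,310:450],None,fx=4,fy=4,interpolation=cv2.INTER_CUBIC))
E
```

```text
(no output)
```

View pics/top0c.png

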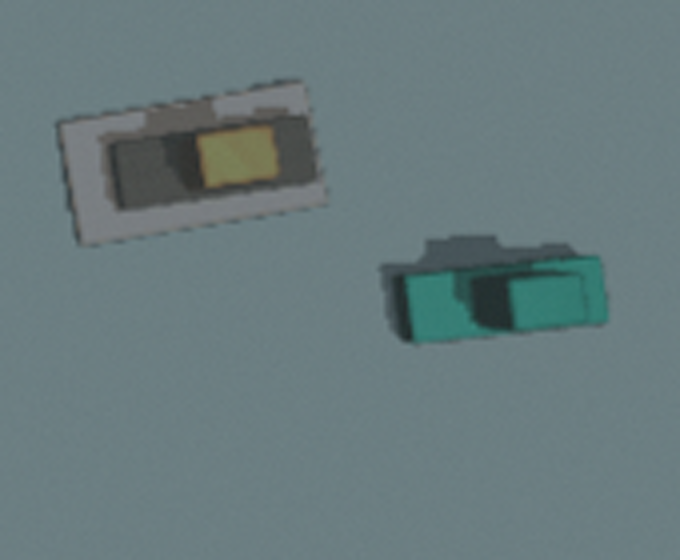

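View pics/top0t.png

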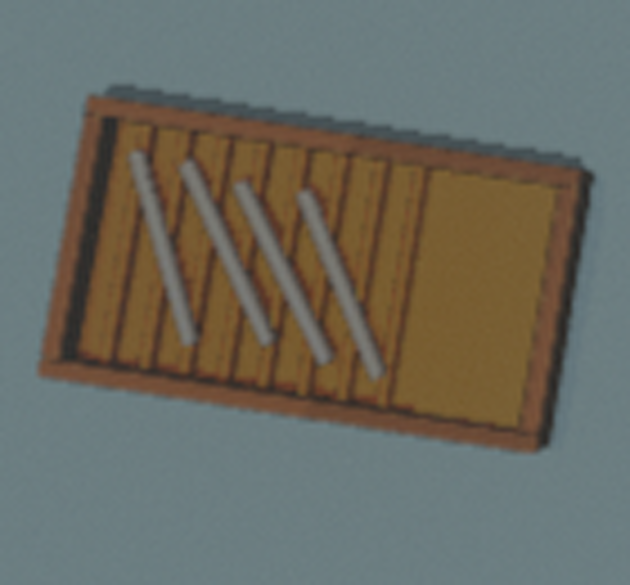

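View pics/side0c.png

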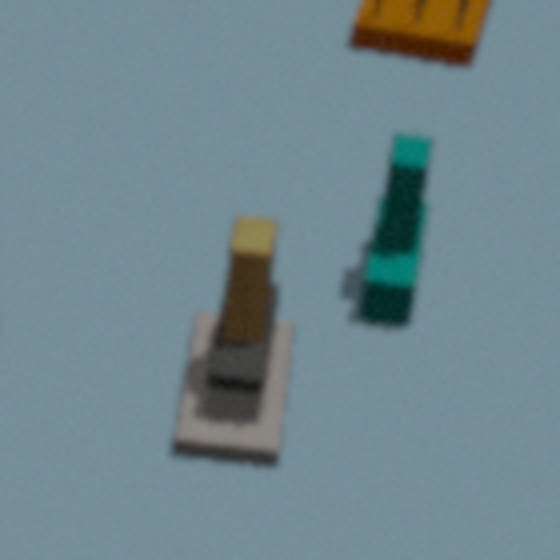

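The job's rake is the wooden-handled one on the steel block (top ~(428,290), side ~(371,190)). The turquoise look-alike at top (497,325), side (408,178) stands on the bare bench and is excluded. The tray is at top (200,320), with its flat strip on the right, so tray +y runs to image left (world +y). Next I'll fit the poses from the outlines.

```bash
cat > fit.py <<'E'
from h import *
from scipy.optimize import minimize
def box(cx,cy,sx,sy,z0,z1):
    return np.array([[cx+a*sx/2,cy+b*sy/2,z] for a in(-1,1) for b in(-1,1) for z in(z0,z1)])
def render(p,boxes,x,y,yaw,S=4):
    im=np.zeros((480*2,640*2),np.uint8)
    c,s=np.cos(yaw),np.sin(yaw);R=np.array([[c,-s,0],[s,c,0],[0,0,1]])
    for b in boxes:
        P=np.array([proj(p,R@q+[x,y,0]) for q in b])
        h=cv2.convexHull(((P+0.5)*2*16-0).astype(np.float32)).astype(np.int32)
        cv2.fillConvexPoly(im,h,1,shift=4)
    return im>0
def mask(p,q,uv=None):
    r=outline_of(p,q)
    if uv is not None: r=[x for x in r if np.hypot(*(np.array(x['uv'])-uv))<30]
    r=r[0];return r['mask'],r['conf'],r['uv']
def fit(pm,boxes,x0,hole=None):
    M=[cv2.resize(m.astype(np.uint8),(1280,960),interpolation=cv2.INTER_NEAREST)>0 for _,m in pm]
    H=hole
    def f(v):
        t=0
        for i,(p,_) in enumerate(pm):
            r=render(p,boxes,v[0]/100,v[1]/100,v[2]/10)
            m=M[i]
            if H is not None: r=r&~H[i]
            t+=1-(r&m).sum()/(r|m).sum()
        return t/len(pm)
    v=np.array([x0[0]*100,x0[1]*100,x0[2]*10])
    for sc in (1,.3):
        o=minimize(f,v,method='Nelder-Mead',options=dict(initial_simplex=v+sc*np.array([[0,0,0],[1,0,0],[0,1,0],[0,0,1.5]]),xatol=.005,fatol=1e-4));v=o.x
    return v[0]/100,v[1]/100,v[2]/10,1-o.fun
E
python3 - <<'E'
from fit import *
T=snapshot('top');S=snapshot('side')
UV={'tray':((200,320),(340,365)),'block':((418,290),(368,218)),'rake_handle':((424,290),(371,200))}
BX={'tray':[box(0,0,.118,.210,0,.045)],'block':[box(0,0,.06,.12,0,.014)],
'rake_handle':[box(0,0,.034,.024,.048,.114),box(0,0,.092,.032,.036,.048),box(0,0,.089,.028,.014,.036),box(0,0,.089,.032,.02,.036)]}
X0={'tray':(onz(T,(200,320),.045)[:2],np.radians(-8)),'block':(onz(T,(418,290),.014)[:2],np.radians(7)),'rake_handle':(onz(T,(428,289),.114)[:2],np.radians(97))}
ms={}
for q in UV:
    ms[q]=[]
    for p,uv in zip((T,S),UV[q]):
        try:
            m,c,u=mask(p,q,uv);ms[q].append((p,m));print(q,c,u,m.sum())
        except Exception as e: print(q,'none',e)
def big(m): return cv2.resize(m.astype(np.uint8),(1280,960),interpolation=cv2.INTER_NEAREST)>0
for q in UV:
    (x,y),w=X0[q]
    pm=ms[q]
    sets=[pm]+[[a] for a in pm] if len(pm)>1 else [pm]
    for st in sets:
        H=None
        if q=='block':
            H=[big(cv2.dilate([m for p2,m in ms['rake_handle'] if p2 is p][0].astype(np.uint8),np.ones((3,3)))) for p,_ in st]
            st=[(p,m&~(cv2.dilate([mm for p2,mm in ms['rake_handle'] if p2 is p][0].astype(np.uint8),np.ones((3,3)))>0)) for p,m in st]
        r=fit(st,BX[q],(x,y,w),H);print(q,len(st),np.round(r[:2],4),round(np.degrees(r[2]),2),'iou',round(r[3],3))
for q,uv,z in (('canister',(161,219),0),('tin',(268,189),.0),('graver',(432,203),.0)):
    for p in(T,S):
        r=spot_point(p,q)[0];print(q,np.round(onz(p,r['uv'],z),3))
print(np.round(onz(T,(428,289),.114),4))
E
```

```text
tray 0.76 [205.6, 320.7] 6282
tray 0.7 [337.9, 364.2] 7662
block 0.91 [406.7, 286.8] 1109
block 0.81 [366.1, 226.1] 536
rake_handle 0.69 [423.2, 288.8] 861
rake_handle 0.76 [370.8, 201.2] 684
tray 2 [0.5381 0.2064] -9.99 iou 0.855
tray 1 [0.537  0.2077] -10.34 iou 0.846
tray 1 [0.5388 0.206 ] -10.02 iou 0.875
block 2 [ 0.5834 -0.2059] 8.04 iou 0.881
block 1 [ 0.583  -0.2055] 8.38 iou 0.935
block 1 [ 0.5849 -0.212 ] 8.1 iou 0.906
rake_handle 2 [ 0.5825 -0.212 ] 97.46 iou 0.927
rake_handle 1 [ 0.582  -0.2108] 97.11 iou 0.936
rake_handle 1 [ 0.5832 -0.2156] 97.39 iou 0.939
canister [0.729 0.283 0.   ]
canister [0.728 0.286 0.   ]
tin [0.792 0.081 0.   ]
tin [0.726 0.283 0.   ]
graver [ 0.749 -0.24   0.   ]
graver [ 0.746 -0.246  0.   ]
[ 0.581  -0.2099  0.114 ]
```

```bash
python3 - <<'E'
from fit import *
T=snapshot('top');S=snapshot('side')
def hull(m):
    c=np.argwhere(m)[:,::-1].astype(np.int32)
    n,l,st,_=cv2.connectedComponentsWithStats(m.astype(np.uint8))
    k=1+st[1:,4].argmax();c=np.argwhere(l==k)[:,::-1].astype(np.int32)
    o=np.zeros(m.shape,np.uint8);cv2.fillConvexPoly(o,cv2.convexHull(c),1);return o>0
pm=[]
for p,uv in((T,(200,320)),(S,(340,365))):
    m,c,u=mask(p,'tray',uv);pm.append((p,hull(m)))
B=[box(0,0,.118,.210,0,.045)]
for st in (pm,pm[:1],pm[1:]):
    r=fit(st,B,(.538,.2065,np.radians(-9)));print(np.round(r[:2],4),round(np.degrees(r[2]),2),r[3])
    if st is pm: R=r
def ov(p,name,crop,poses):
    im=cv2.cvtColor(p['image'],cv2.COLOR_RGB2BGR);x0,y0,x1,y1=crop;k=5
    im=cv2.resize(im[y0:y1,x0:x1],None,fx=k,fy=k,interpolation=cv2.INTER_CUBIC)
    for (x,y,yaw),lines in poses:
        c,s=np.cos(yaw),np.sin(yaw)
        for a,b in lines:
            q=[tuple(((proj(p,[x+c*v[0]-s*v[1],y+s*v[0]+c*v[1],v[2]])-[x0,y0]+.5)*k).astype(int).tolist()) for v in(a,b)]
            cv2.line(im,q[0],q[1],(255,255,0),1)
    cv2.imwrite('pics/'+name,im)
def rect(sx,sy,z,cx=0,cy=0):
    P=[(cx+a*sx/2,cy+b*sy/2,z) for a,b in((-1,-1),(1,-1),(1,1),(-1,1))];return [(P[i],P[(i+1)%4]) for i in range(4)]
tl=rect(.118,.21,.045)+rect(.118,.21,0)+[((-.051,-.052,.034),(.051,-.052,.034)),((-.051,.0905,.034),(.051,.0905,.034))]
pt=[((R[0],R[1],R[2]),tl),((.583,-.209,np.radians(8)),rect(.06,.12,.014)),((.5825,-.211,np.radians(97.5)),rect(.034,.024,.114)+rect(.092,.032,.048))]
ov(T,'o1.png',(130,260,270,380),pt);ov(S,'o2.png',(265,290,405,410),pt);ov(T,'o3.png',(370,260,470,330),pt);ov(S,'o4.png',(330,160,400,245),pt)
E
```

```text
[0.5377 0.2074] -9.94 0.970946781273208
[0.537  0.2091] -9.96 0.9716302784677736
[0.5386 0.2063] -10.15 0.9842123037091236
```

View pics/o1.png

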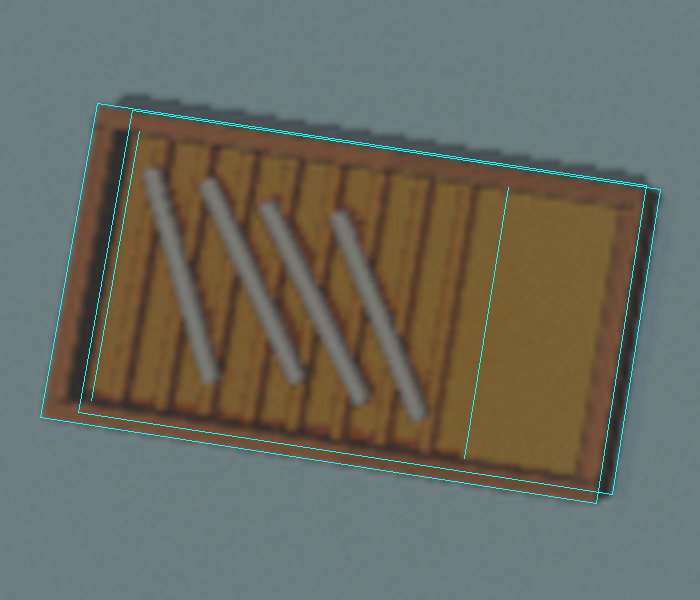

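View pics/o2.png

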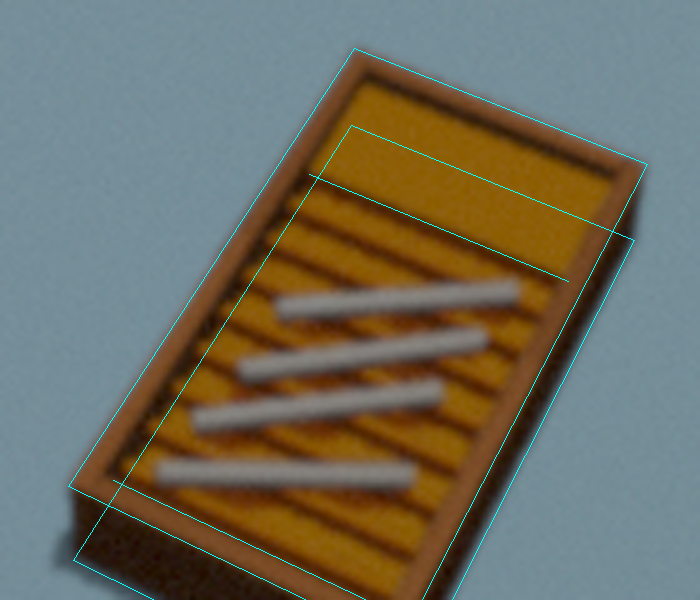

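View pics/o3.png

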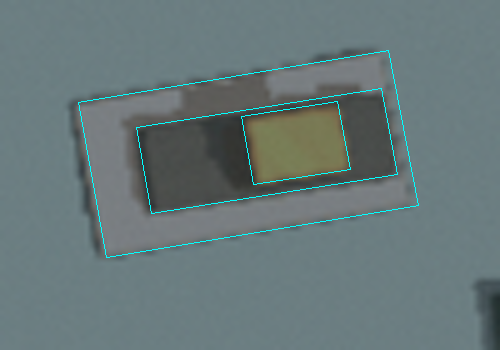

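View pics/o4.png

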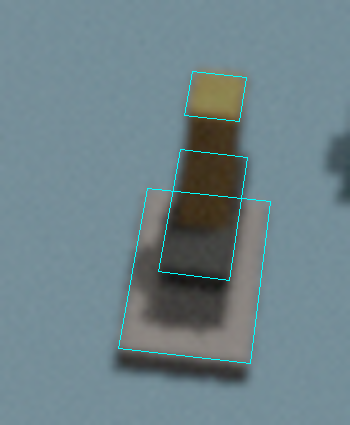

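The poses agree in both views: tray (0.538, 0.207, −10°), rake (0.5825, −0.2115, 97.5°), block (0.583, −0.209, 8°). The crops confirm that the wooden-handled rake is the one on the block. I'll turn the tool first.

>>> move_arm(rows=[[[0,0,0],[0,0,0.14],0],[[0,0,0],[0,0,0.14],0],[[0,0,0],[0,0,0.14],0],[[0,0,0],[0,0,0.14],0],[[0,0,0],[0,0,0.14],0]])

```text
time_s: 2.6
ee_pos: [0.2878, 0.5828, 0.2483]
ee_rot: [-180.0, -0.0, 113.3]
ft_force: [0.2, -0.9, 0.4]
gripper_width: 0.0852
```

>>> move_arm(rows=[[[0,0,0],[0,0,0.14],0],[[0,0,0],[0,0,0.14],0],[[0,0,0],[0,0,0],0]])

```text
time_s: 2.9
ee_pos: [0.2875, 0.5829, 0.2482]
ee_rot: [180.0, 0.0, 97.6]
ft_force: [-0.0, 0.6, -0.6]
gripper_width: 0.0857
```

>>> move_arm(rows=[[[-0.0413,0.0094,0],[0,0,0],0],[[-0.0413,0.0094,0],[0,0,0],0],[[-0.0413,0.0094,0],[0,0,0],0],[[-0.0413,0.0094,0],[0,0,0],0],[[-0.0413,0.0094,0],[0,0,0],0]])

```text
time_s: 3.4
ee_pos: [0.3621, 0.3827, 0.2486]
ee_rot: [180.0, -0.0, 97.8]
ft_force: [0.6, 0.0, 0.1]
gripper_width: 0.0859
```

>>> move_arm(rows=[[[-0.0413,0.0094,0],[0,0,0],0],[[-0.0413,0.0094,0],[0,0,0],0],[[-0.0413,0.0094,0],[0,0,0],0],[[-0.0413,0.0094,0],[0,0,0],0],[[-0.0413,0.0094,0],[0,0,0],0]])

```text
time_s: 3.9
ee_pos: [0.4359, 0.1842, 0.2487]
ee_rot: [179.9, -0.0, 97.8]
ft_force: [0.6, 1.5, -0.0]
gripper_width: 0.0853
```

>>> move_arm(rows=[[[-0.0413,0.0094,0],[0,0,0],0],[[-0.0413,0.0094,0],[0,0,0],0],[[-0.0413,0.0094,0],[0,0,0],0],[[-0.0413,0.0094,0],[0,0,0],0],[[-0.0413,0.0094,0],[0,0,0],0]])

```text
time_s: 4.4
ee_pos: [0.5097, -0.0143, 0.2486]
ee_rot: [179.9, -0.0, 97.8]
ft_force: [0.3, 0.3, 0.4]
gripper_width: 0.0856
```

>>> move_arm(rows=[[[-0.0413,0.0094,0],[0,0,0],0],[[-0.0413,0.0094,0],[0,0,0],0],[[-0.0413,0.0094,0],[0,0,0],0],[[-0.0413,0.0094,0],[0,0,0],0],[[-0.0413,0.0094,0],[0,0,0],0]])

```text
time_s: 4.9
ee_pos: [0.5835, -0.2129, 0.2485]
ee_rot: [180.0, -0.0, 97.8]
ft_force: [0.7, -0.2, 0.3]
gripper_width: 0.0855
```

>>> move_arm(rows=[[[0,0,0],[0,0,0],0],[[0,0,0],[0,0,0],0]])

```text
time_s: 5.1
ee_pos: [0.5827, -0.2124, 0.248]
ee_rot: [-180.0, -0.0, 97.6]
ft_force: [-0.3, 1.1, -0.3]
gripper_width: 0.0855
```

>>> move_arm(rows=[[[0,0,0.035],[0,0,0],0],[[0,0,0.035],[0,0,0],0],[[0,0,0.035],[0,0,0],0],[[0,0,0.035],[0,0,0],0],[[0,0,0.023],[0,0,0],0]])

```text
time_s: 5.6
ee_pos: [0.582, -0.2078, 0.083]
ee_rot: [-179.9, -0.2, 97.9]
ft_force: [0.5, 0.0, -0.3]
gripper_width: 0.0853
```

>>> move_arm(rows=[[[0,0,0],[0,0,0],0],[[0,0,0],[0,0,0],0.4],[[0,0,0],[0,0,0],0.55],[[0,0,0],[0,0,0],0.65],[[0,0,0],[0,0,0],0.72]], newtons=60)

```text
time_s: 6.1
ee_pos: [0.5836, -0.2114, 0.0867]
ee_rot: [179.9, 0.1, 97.6]
ft_force: [-2.6, 0.6, 1.0]
gripper_width: 0.028
```

```bash
python3 - <<'E'
from h import *
T=snapshot('top');S=snapshot('side');s=read_state();print(s['gripper_width'],s['ee_pos'],s['q'])
a=cv2.resize(T['image'][240:360,350:490],(560,480),interpolation=2);b=cv2.resize(S['image'][120:240,320:420],(400,480),interpolation=2)
cv2.imwrite('pics/g1.png',cv2.resize(np.hstack([a,b])[:,:,::-1],(800,400)))
E
```

```text
0.02390234586885103 [ 0.58326912 -0.21144832  0.08620834] [  8.38260563  44.13932657  16.10876526  96.36223447 -16.8528675
  41.81480952  40.36812181]
```

View pics/g1.png

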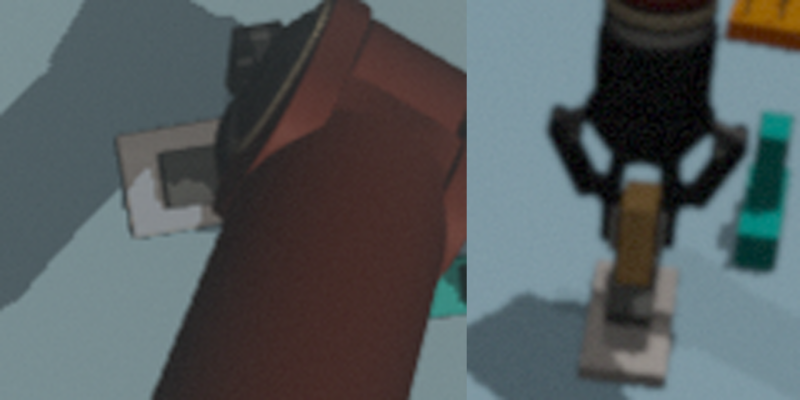

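The picture shows the fingers on both sides of the handle (side view about (372,180)), with an opening of 23.9 mm. I'll firm the grip and lift.

>>> move_arm(rows=[[[0,0,0],[0,0,0],1],[[0,0,0],[0,0,0],1],[[0,0,0],[0,0,0],1]], newtons=80)

```text
time_s: 6.5
ee_pos: [0.5834, -0.2115, 0.0864]
ee_rot: [179.9, 0.0, 97.6]
ft_force: [-0.3, 0.0, 5.8]
gripper_width: 0.0233
```

>>> move_arm(rows=[[[0,0,-0.01],[0,0,0],1],[[0,0,-0.02],[0,0,0],1],[[0,0,-0.03],[0,0,0],1],[[0,0,-0.03],[0,0,0],1],[[0,0,0],[0,0,0],1]])

```text
time_s: 7.0
ee_pos: [0.5854, -0.2128, 0.1799]
ee_rot: [179.5, 0.3, 97.6]
ft_force: [0.9, -0.6, -0.9]
gripper_width: 0.0231
```

>>> move_arm(rows=[[[0,0,0],[0,0,0],1],[[0,0,0],[0,0,0],1]])

```text
time_s: 7.2
ee_pos: [0.5818, -0.2106, 0.1738]
ee_rot: [-179.8, -0.1, 97.6]
ft_force: [0.6, 0.1, -1.5]
gripper_width: 0.0231
```

```bash
python3 - <<'E'
from h import *
S=snapshot('side');F=[]
for i in range(4): s=read_state();F.append(s['ft_force']);snapshot('side')
print(s['gripper_width'],s['ee_pos'],s['ee_rot'],np.round(F,2),s['torque'])
b=cv2.resize(S['image'][80:240,300:440],(560,640),interpolation=2)
cv2.imwrite('pics/g2.png',b[:,:,::-1][:600])
E
```

```text
0.02326965673206577 [ 0.58232069 -0.21100852  0.1740106 ] [-1.79866938e+02 -6.12205116e-02  9.75603276e+01] [[-0.03 -0.44 -1.21]
 [ 0.12 -0.09 -1.47]
 [ 0.25  0.35 -1.75]
 [ 0.54  0.37 -2.56]] [ 0.00462994 -0.0316552   0.00407639]
```

View pics/g2.png

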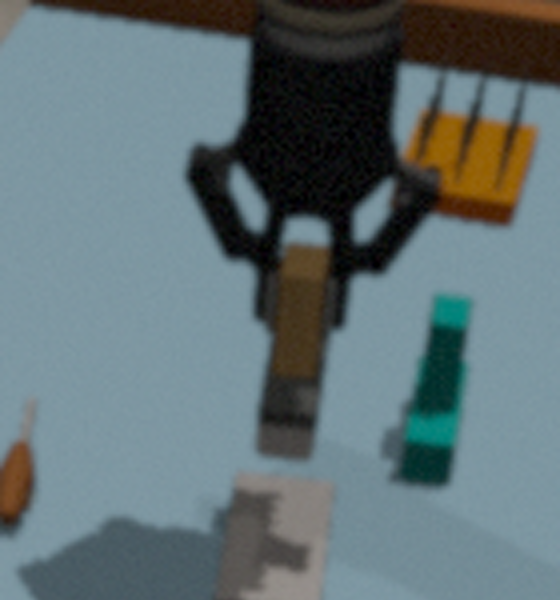

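The rake hangs upright in the grip, clear of the block (teeth at crop (285,440)), and weighs about 1.7 N. Now I'll turn to the tray heading and travel.

>>> move_arm(rows=[[[0,0,0],[0,0,-0.14],1],[[0,0,0],[0,0,-0.14],1],[[0,0,0],[0,0,-0.14],1],[[0,0,0],[0,0,-0.14],1],[[0,0,0],[0,0,-0.14],1]])

```text
time_s: 7.95
ee_pos: [0.5827, -0.2114, 0.1748]
ee_rot: [-180.0, -0.0, 138.0]
ft_force: [-1.0, -0.0, -1.8]
gripper_width: 0.0229
```

>>> move_arm(rows=[[[0,0,0],[0,0,-0.14],1],[[0,0,0],[0,0,-0.14],1],[[0,0,0],[0,0,-0.14],1],[[0,0,0],[0,0,-0.144],1],[[0,0,0],[0,0,0],1]])

```text
time_s: 8.45
ee_pos: [0.5826, -0.2118, 0.1749]
ee_rot: [180.0, -0.0, 169.9]
ft_force: [0.5, -0.2, -2.0]
gripper_width: 0.0231
```

>>> move_arm(rows=[[[0.0117,0.033,0],[0,0,0],1],[[0.0117,0.033,0],[0,0,0],1],[[0.0117,0.033,0],[0,0,0],1],[[0.0117,0.033,0],[0,0,0],1],[[0.0117,0.033,0],[0,0,0],1]])

```text
time_s: 8.95
ee_pos: [0.5537, -0.0374, 0.1752]
ee_rot: [-180.0, -0.0, 169.8]
ft_force: [0.1, -0.4, -2.0]
gripper_width: 0.0235
```

>>> move_arm(rows=[[[0.0117,0.033,0],[0,0,0],1],[[0.0117,0.033,0],[0,0,0],1],[[0.0117,0.033,0],[0,0,0],1],[[0.0117,0.033,0],[0,0,0],1],[[0.0117,0.033,0],[0,0,0],1]])

```text
time_s: 9.45
ee_pos: [0.5248, 0.1353, 0.1753]
ee_rot: [-180.0, 0.0, 169.8]
ft_force: [0.5, 0.2, -1.6]
gripper_width: 0.0229
```

>>> move_arm(rows=[[[0,0,0],[0,0,0],1],[[0,0,0],[0,0,0],1],[[0,0,0],[0,0,0],1]])

```text
time_s: 9.75
ee_pos: [0.5254, 0.1325, 0.1752]
ee_rot: [-179.9, 0.0, 169.8]
ft_force: [1.1, -0.6, -2.0]
gripper_width: 0.023
```

>>> move_arm(rows=[[[0,0,0.025],[0,0,0],1],[[0,0,0.02],[0,0,0],1],[[0,0,0],[0,0,0],1],[[0,0,0],[0,0,0],1]])

```text
time_s: 10.15
ee_pos: [0.5255, 0.1327, 0.1304]
ee_rot: [-180.0, -0.0, 169.8]
ft_force: [-0.1, 0.8, -1.2]
gripper_width: 0.023
```

```bash
cat > look.py <<'E'
from fit import *
import sys
def ov(p,name,crop,k,poses):
    im=cv2.cvtColor(p['image'],cv2.COLOR_RGB2BGR);x0,y0,x1,y1=crop
    im=cv2.resize(im[y0:y1,x0:x1],None,fx=k,fy=k,interpolation=cv2.INTER_CUBIC)
    for (x,y,yaw),lines in poses:
        c,s=np.cos(yaw),np.sin(yaw)
        for a,b in lines:
            q=[tuple(((proj(p,[x+c*v[0]-s*v[1],y+s*v[0]+c*v[1],v[2]])-[x0,y0]+.5)*k).astype(int).tolist()) for v in(a,b)]
            cv2.line(im,q[0],q[1],(255,255,0),1)
    cv2.imwrite('pics/'+name,im)
def rect(sx,sy,z,cx=0,cy=0):
    P=[(cx+a*sx/2,cy+b*sy/2,z) for a,b in((-1,-1),(1,-1),(1,1),(-1,1))];return [(P[i],P[(i+1)%4]) for i in range(4)]
tp=(.5377,.2074,np.radians(-10))
E
python3 - <<'E'
from look import *
T=snapshot('top');S=snapshot('side');s=read_state();e=s['ee_pos'];print(e,s['ee_rot'],s['ft_force'])
tz=e[2]-.0722
L=rect(.034,.024,tz+.1)+rect(.092,.032,tz+.034)+rect(.089,.032,tz)
po=[(tp,rect(.118,.21,.045)+rect(.102,.194,.045)),((e[0],e[1],np.radians(-10.2)),L)]
ov(T,'p1.png',(130,240,270,380),4,po);ov(S,'p2.png',(270,220,420,420),3,po)
E
```

```text
[0.52617419 0.13350204 0.13137209] [1.79959683e+02 1.24251624e-01 1.69890771e+02] [ 0.6317919  -0.46267494 -1.46211562]
```

View pics/p1.png

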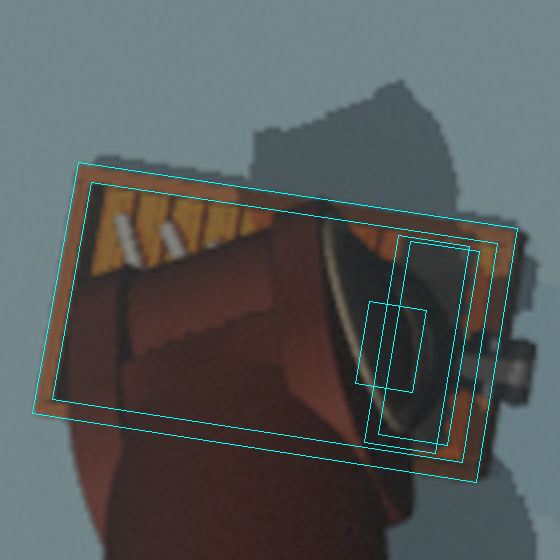

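View pics/p2.png

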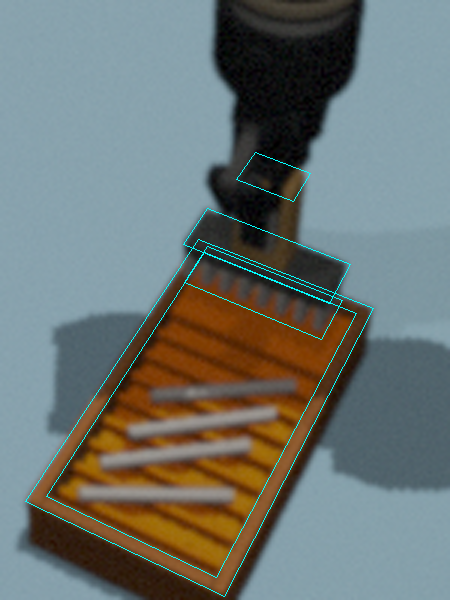

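The rake head lies over the strip inside both side walls, with the teeth row at (200–330, 270–310) in the enlarged side view and the rods beyond it. I'll lower it by feel.

>>> move_arm(rows=[[[0,0,0.01],[0,0,0],1],[[0,0,0.005],[0,0,0],1],[[0,0,0.002],[0,0,0],1],[[0,0,0],[0,0,0],1],[[0,0,0],[0,0,0],1]])

```text
time_s: 10.75
ee_pos: [0.5252, 0.1341, 0.1133]
ee_rot: [-180.0, 0.0, 170.0]
ft_force: [-0.7, 0.6, -1.3]
gripper_width: 0.0235
```

>>> move_arm(rows=[[[0,0,0.001],[0,0,0],1],[[0,0,0],[0,0,0],1],[[0,0,0],[0,0,0],1]])

```text
time_s: 11.05
ee_pos: [0.5251, 0.134, 0.1124]
ee_rot: [180.0, 0.0, 170.0]
ft_force: [-0.7, -0.1, -0.9]
gripper_width: 0.0229
```

>>> move_arm(rows=[[[0,0,0.001],[0,0,0],1],[[0,0,0],[0,0,0],1],[[0,0,0],[0,0,0],1]])

```text
time_s: 11.35
ee_pos: [0.5251, 0.134, 0.1113]
ee_rot: [-180.0, -0.0, 170.0]
ft_force: [-0.3, 0.5, -1.0]
gripper_width: 0.0229
```

>>> move_arm(rows=[[[0,0,0.001],[0,0,0],1],[[0,0,0],[0,0,0],1],[[0,0,0],[0,0,0],1]])

```text
time_s: 11.65
ee_pos: [0.5251, 0.134, 0.1102]
ee_rot: [-180.0, -0.0, 170.0]
ft_force: [-0.2, 0.5, -2.1]
gripper_width: 0.0233
```

>>> move_arm(rows=[[[0,0,0.001],[0,0,0],1],[[0,0,0],[0,0,0],1],[[0,0,0],[0,0,0],1]])

```text
time_s: 11.95
ee_pos: [0.5251, 0.134, 0.1093]
ee_rot: [-180.0, -0.0, 170.0]
ft_force: [0.0, 0.4, -1.9]
gripper_width: 0.0232
```

>>> move_arm(rows=[[[0,0,0.001],[0,0,0],1],[[0,0,0],[0,0,0],1],[[0,0,0],[0,0,0],1]])

```text
time_s: 12.25
ee_pos: [0.5252, 0.1341, 0.1086]
ee_rot: [180.0, 0.0, 170.0]
ft_force: [-1.3, -1.0, 1.5]
gripper_width: 0.0231
```

Contact at TCP z about 0.1086 (roughly +3 N). I'll start combing in short steps and learn the slope.

>>> move_arm(rows=[[[0,0,0],[0,0,0],1],[[0,0,0],[0,0,0],1]])

```text
time_s: 12.45
ee_pos: [0.5252, 0.134, 0.1085]
ee_rot: [180.0, 0.0, 170.0]
ft_force: [-0.8, 0.4, 1.6]
gripper_width: 0.023
```

>>> move_arm(rows=[[[0,0.004,0],[0,0,0],1],[[0,0.004,0],[0,0,0],1],[[0,0,0],[0,0,0],1]])

```text
time_s: 12.75
ee_pos: [0.5269, 0.1428, 0.1083]
ee_rot: [180.0, 0.0, 170.0]
ft_force: [0.6, 0.4, 0.8]
gripper_width: 0.0231
```

>>> move_arm(rows=[[[0,0.004,0.0002],[0,0,0],1],[[0,0.004,0.0002],[0,0,0],1],[[0,0,0],[0,0,0],1]])

```text
time_s: 13.05
ee_pos: [0.5281, 0.1507, 0.108]
ee_rot: [180.0, 0.0, 170.0]
ft_force: [-0.1, 0.8, 1.4]
gripper_width: 0.0232
```

>>> move_arm(rows=[[[0,0.004,0.00015],[0,0,0],1],[[0,0.004,0.00015],[0,0,0],1],[[0,0,0],[0,0,0],1]])

```text
time_s: 13.35
ee_pos: [0.5294, 0.1586, 0.1076]
ee_rot: [180.0, 0.0, 170.0]
ft_force: [-0.1, -1.2, 1.8]
gripper_width: 0.0232
```

>>> move_arm(rows=[[[0,0.004,0.0001],[0,0,0],1],[[0,0.004,0.0001],[0,0,0],1],[[0,0,0],[0,0,0],1]])

```text
time_s: 13.65
ee_pos: [0.5307, 0.1666, 0.1074]
ee_rot: [179.9, 0.0, 170.0]
ft_force: [0.1, -1.6, 2.6]
gripper_width: 0.0233
```

```bash
cat > lk.py <<'E'
from look import *
n=sys.argv[1]
S=snapshot('side');s=read_state();e=s['ee_pos'];print(np.round(e,4),s['ee_rot'],s['ft_force'],s['torque'])
d=np.array(e[:2])-[.5377,.2074];c,q=np.cos(tp[2]),np.sin(tp[2]);print('local',np.round([c*d[0]+q*d[1],-q*d[0]+c*d[1]],4))
ov(S,n+'.png',(270,260,410,420),4,[])
E
python3 lk.py c1
```

```text
[0.5307 0.1666 0.1074] [1.79933391e+02 9.41190145e-03 1.70033914e+02] [-0.2607081  -0.69683051  1.74985045] [-0.11035801  0.06407687  0.01436   ]
local [ 0.0002 -0.0414]
```

View pics/c1.png

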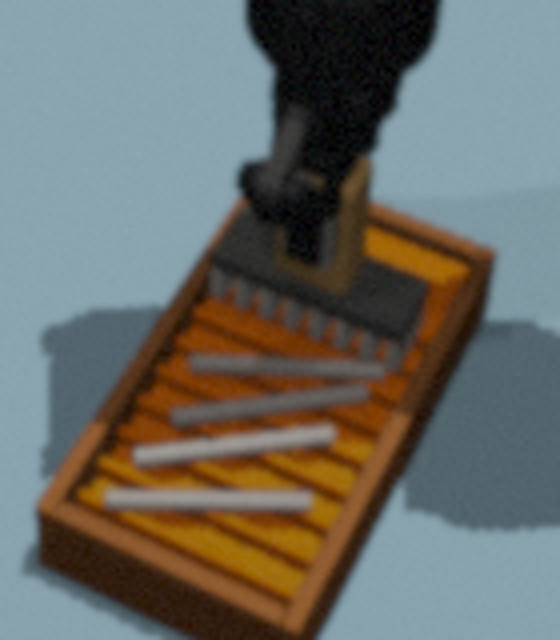

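The first rod (crop (290,365)) is already being turned parallel by the teeth. I'll keep combing.

>>> move_arm(rows=[[[0,0.004,0.0001],[0,0,0],1],[[0,0.004,0.0001],[0,0,0],1],[[0,0,0],[0,0,0],1]])

```text
time_s: 14.0
ee_pos: [0.5321, 0.1745, 0.1071]
ee_rot: [180.0, -0.0, 170.0]
ft_force: [-0.0, 0.2, 1.4]
gripper_width: 0.0234
```

>>> move_arm(rows=[[[0,0.004,0.0001],[0,0,0],1],[[0,0.004,0.0001],[0,0,0],1],[[0,0,0],[0,0,0],1]])

```text
time_s: 14.3
ee_pos: [0.5336, 0.1821, 0.107]
ee_rot: [180.0, 0.0, 170.0]
ft_force: [-1.0, -0.7, 1.1]
gripper_width: 0.0234
```

>>> move_arm(rows=[[[0,0.004,0.00012],[0,0,0],1],[[0,0.004,0.00012],[0,0,0],1],[[0,0,0],[0,0,0],1]])

```text
time_s: 14.6
ee_pos: [0.5339, 0.1842, 0.1064]
ee_rot: [-179.5, -0.2, 169.7]
ft_force: [-3.6, -8.1, 3.3]
gripper_width: 0.0235
```

>>> move_arm(rows=[[[0,0.004,0.00012],[0,0,0],1],[[0,0.004,0.00012],[0,0,0],1],[[0,0,0],[0,0,0],1]])

```text
time_s: 14.9
ee_pos: [0.5343, 0.1861, 0.1061]
ee_rot: [-179.0, -0.3, 169.5]
ft_force: [-5.8, -14.9, 8.9]
gripper_width: 0.0234
```

```bash
python3 lk.py c2
```

```text
[0.5343 0.1861 0.1062] [-179.0063892    -0.30776321  169.47926944] [ -4.33374241 -15.71255881   9.74720708] [-4.20889939  0.82945849 -0.58443167]
local [ 0.0003 -0.0216]
```

View pics/c2.png

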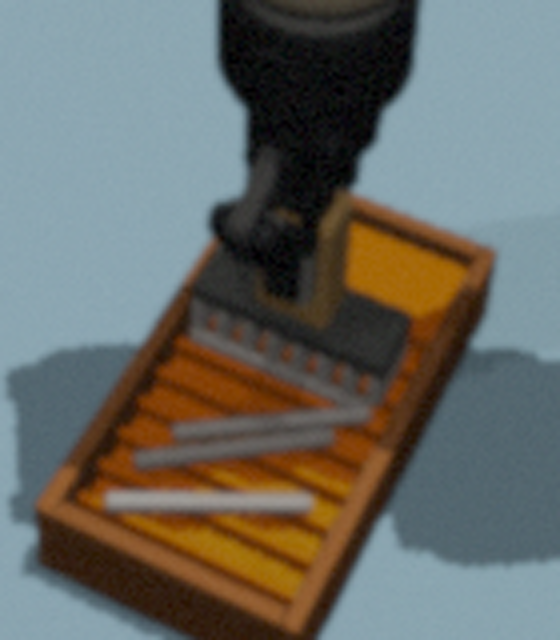

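The rake has jammed: about 16 N sideways, rising vertically. I'm backing off now.

>>> move_arm(rows=[[[0,-0.006,-0.0005],[0,0,0],1],[[0,-0.006,0],[0,0,0],1],[[0,-0.002,0],[0,0,0],1],[[0,0,0],[0,0,0],1]])

```text
time_s: 15.35
ee_pos: [0.5337, 0.1828, 0.1069]
ee_rot: [-180.0, -0.0, 170.0]
ft_force: [-0.9, -3.2, 1.5]
gripper_width: 0.0232
```

```bash
python3 lk.py c3; python3 - <<'E'
import cv2
for n in('c2','c3'):
    a=cv2.imread(f'pics/{n}.png'); cv2.imwrite(f'pics/{n}z.png',cv2.resize(a[220:520,90:450],None,fx=2,fy=2,interpolation=2))
E
```

```text
[0.5337 0.1829 0.1069] [-1.79938793e+02 -2.58926428e-02  1.69981661e+02] [-0.54799499 -3.4098215   1.50097854] [-1.14310164  0.1187632  -0.14305081]
local [ 0.0003 -0.0249]
```

View pics/c2z.png

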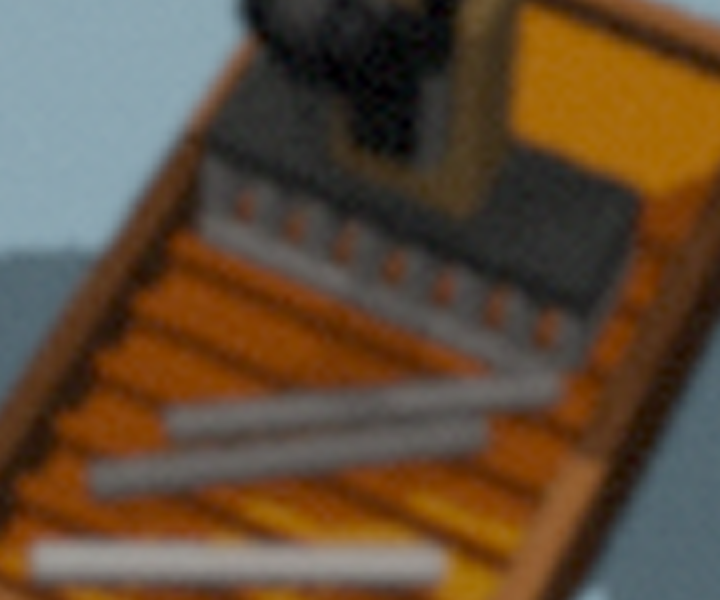

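View pics/c3z.png

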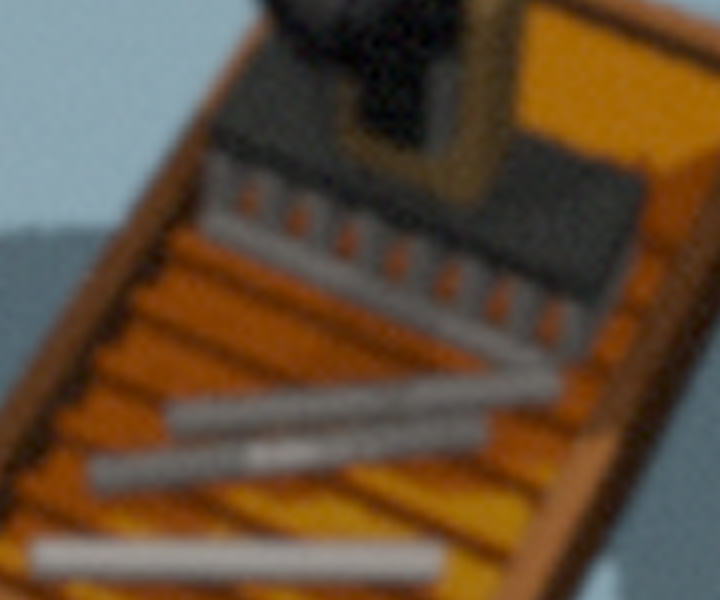

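The first rod seems pinched between the teeth's round nose and a ridge. I'll back off a few mm, still on the bed, so it can drop, then look.

>>> move_arm(rows=[[[0,-0.004,-0.0001],[0,0,0],1],[[0,-0.004,-0.0001],[0,0,0],1],[[0,-0.002,-0.0001],[0,0,0],1],[[0,0,0],[0,0,0],1]])

```text
time_s: 15.8
ee_pos: [0.5321, 0.1739, 0.1073]
ee_rot: [180.0, 0.0, 170.0]
ft_force: [0.4, 0.7, -1.0]
gripper_width: 0.0232
```

```bash
python3 lk.py c4; python3 - <<'E'
import cv2
for n in('c4',):
    a=cv2.imread(f'pics/{n}.png'); cv2.imwrite(f'pics/{n}z.png',cv2.resize(a[220:520,90:450],None,fx=2,fy=2,interpolation=2))
E
```

```text
[0.5321 0.1739 0.1073] [1.79959325e+02 4.07225510e-03 1.70013888e+02] [-0.10686895  0.48340568 -0.36019818] [ 0.12501225 -0.01006643 -0.00284707]
local [ 0.0003 -0.034 ]
```

View pics/c4z.png

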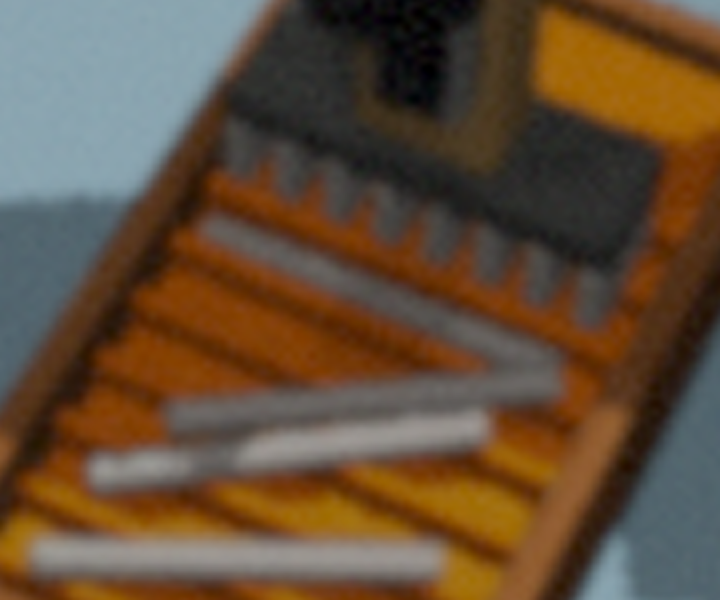

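```bash
python3 - <<'E'
from look import *
S=snapshot('side')
zs=lambda y:.0343-.029*y
L=[]
for k in range(9):
    yc=-.0455+.017*k
    for e in(-.006,.006): L.append(((-.051,yc+e,zs(yc)),(-.04,yc+e,zs(yc)))); L.append(((.044,yc+e,zs(yc)),(.051,yc+e,zs(yc))))
tp2=(.5386,.2063,np.radians(-10.1))
ov(S,'d1.png',(290,310,390,400),8,[(tp2,L),(tp2,rect(.118,.21,.045))])
im=cv2.resize(S['image'][310:400,290:390],None,fx=8,fy=8,interpolation=2)[:,:,::-1]
cv2.imwrite('pics/d2.png',im)
E
```

```text
(no output)
```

View pics/d1.png

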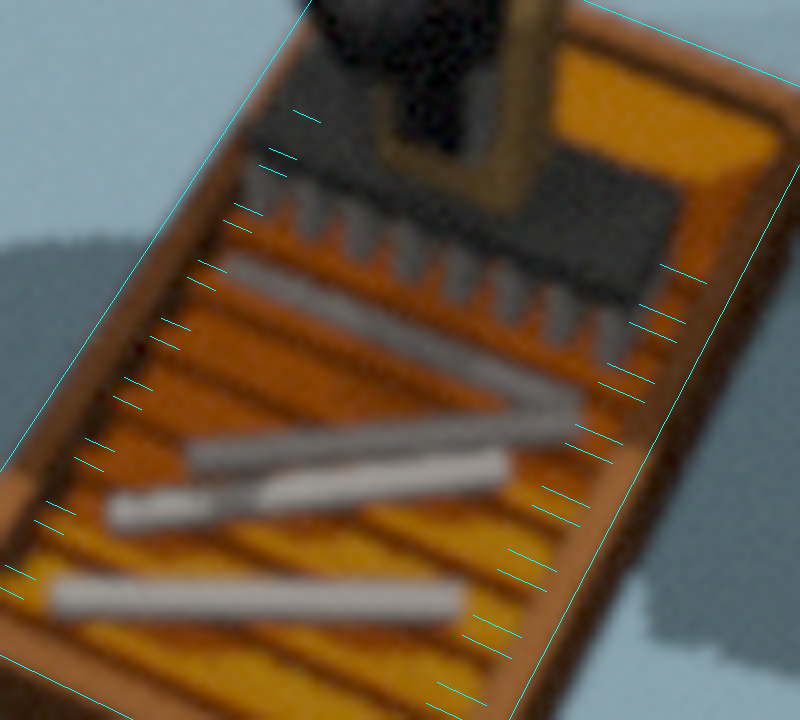

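Rod 1 now looks sunk in the third groove, with rod 2's right tip overhanging its right end (crop (570,405)). I'll retry gently in 2 mm rows and watch the force.

>>> move_arm(rows=[[[0,0.003,0.0002],[0,0,0],1],[[0,0.002,0.0001],[0,0,0],1],[[0,0,0],[0,0,0],1]])

```text
time_s: 16.2
ee_pos: [0.533, 0.1783, 0.1071]
ee_rot: [-180.0, 0.0, 170.0]
ft_force: [0.1, -1.4, 1.4]
gripper_width: 0.0232
```

>>> move_arm(rows=[[[0,0.002,0.0001],[0,0,0],1],[[0,0.001,0],[0,0,0],1],[[0,0,0],[0,0,0],1]])

```text
time_s: 16.5
ee_pos: [0.5335, 0.1814, 0.107]
ee_rot: [-180.0, 0.0, 170.0]
ft_force: [0.5, -2.1, 1.8]
gripper_width: 0.0232
```

```bash
cat > lz.py <<'E'
from look import *
n=sys.argv[1]
S=snapshot('side');s=read_state();e=s['ee_pos'];print(np.round(e,4),np.round(s['ee_rot'],2),np.round(s['ft_force'],2),np.round(s['torque'],2))
d=np.array(e[:2])-[.5377,.2074];c,q=np.cos(tp[2]),np.sin(tp[2]);print('local',np.round([c*d[0]+q*d[1],-q*d[0]+c*d[1]],4))
ov(S,n+'.png',(285,315,385,385) if len(sys.argv)<3 else (285,335,385,415),8,[])
E
python3 lz.py e1
```

```text
[0.5336 0.1814 0.107 ] [1.8000e+02 1.0000e-02 1.6999e+02] [-0.22 -2.09  2.66] [-0.4   0.08  0.05]
local [ 0.0004 -0.0264]
```

View pics/e1.png

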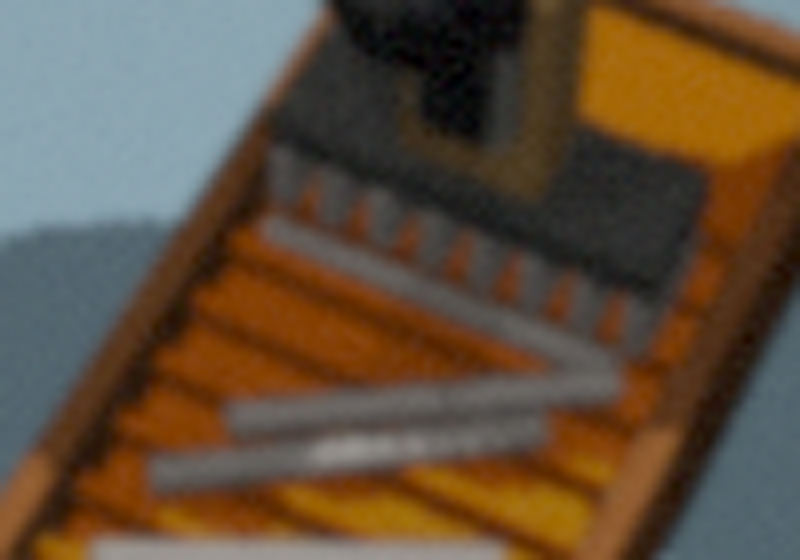

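>>> move_arm(rows=[[[0,0.002,0],[0,0,0],1],[[0.002,0.001,0],[0,0,0],1],[[-0.002,0,0],[0,0,0],1],[[-0.002,0,0],[0,0,0],1],[[0.002,0,0],[0,0,0],1]])

```text
time_s: 17.05
ee_pos: [0.5347, 0.1845, 0.1069]
ee_rot: [180.0, 0.1, 170.0]
ft_force: [0.0, 1.1, -1.0]
gripper_width: 0.0233
```

```bash
python3 lz.py e2; python3 - <<'E'
from look import *
S=snapshot('side')
# hypotheses for rod2 tip at z=bed+4
for z in(.038,.034,.030):
    for uv in((285+615/8,315+385/8),(285+232/8,315+418/8),(285+265/8,315+228/8),(285+610/8,315+362/8)):
        X=onz(S,uv,z)[:2]-np.array([.5386,.2063]);c,q=np.cos(tp[2]),np.sin(tp[2]);print(z,np.round(1000*np.array([c*X[0]+q*X[1],-q*X[0]+c*X[1]]),1))
E
```

```text
[0.5341 0.1845 0.1068] [1.7997e+02 3.0000e-02 1.6999e+02] [-0.61  0.42 -1.13] [ 0.06 -0.07  0.03]
local [ 0.0004 -0.0232]
0.038 [-42.   -2.5]
0.038 [26.1 42.5]
0.038 [42.4 -3.7]
0.038 [-38.7  -7.2]
0.034 [-41.1  -5.1]
0.034 [27.4 40.1]
0.034 [43.8 -6.3]
0.034 [-37.8  -9.9]
0.03 [-40.2  -7.7]
0.03 [28.6 37.8]
0.03 [45.1 -8.9]
0.03 [-36.9 -12.5]
```

View pics/e2.png

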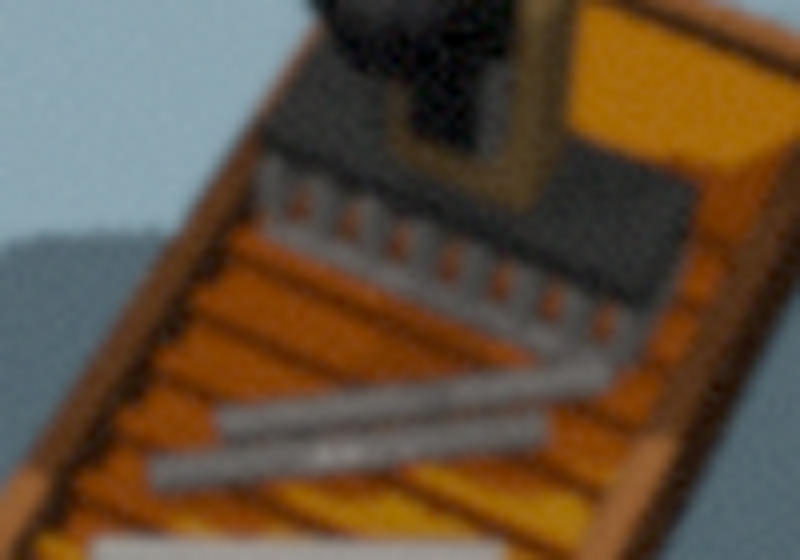

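The sideways dither freed it. I'll continue with a small dither and restore light contact.

>>> move_arm(rows=[[[0.001,0.002,0.0002],[0,0,0],1],[[-0.002,0.001,0.0001],[0,0,0],1],[[0.001,0.001,0],[0,0,0],1],[[0,0,0],[0,0,0],1]])

```text
time_s: 17.55
ee_pos: [0.5348, 0.188, 0.1067]
ee_rot: [-180.0, 0.0, 170.0]
ft_force: [0.7, -0.2, -0.7]
gripper_width: 0.0232
```

```bash
python3 lz.py e3
```

```text
[0.5348 0.188  0.1067] [-1.7999e+02  2.0000e-02  1.6998e+02] [ 1.   -0.56 -0.54] [-0.22  0.02  0.05]
local [ 0.0005 -0.0196]
```

View pics/e3.png

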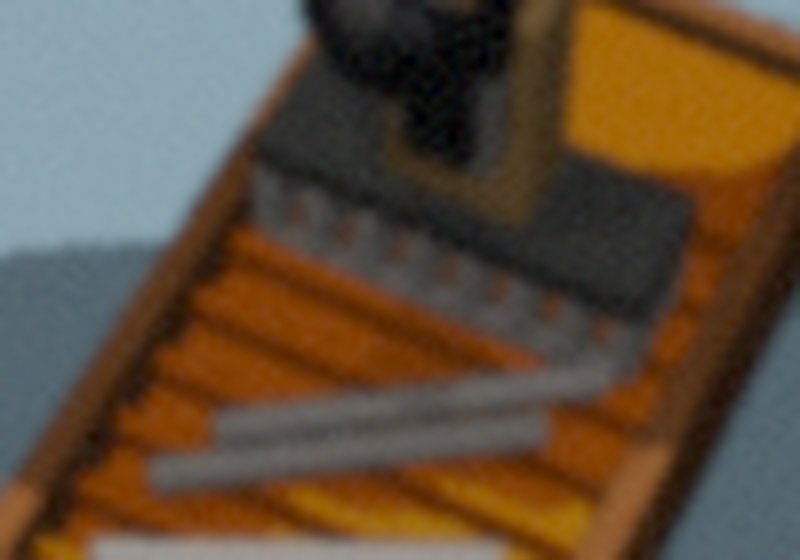

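The teeth now pass over rod 1 in its groove and engage rod 2. On I go.

>>> move_arm(rows=[[[0.001,0.002,0.0002],[0,0,0],1],[[-0.002,0.002,0.0001],[0,0,0],1],[[0.001,0.002,0.0001],[0,0,0],1],[[0,0,0],[0,0,0],1]])

```text
time_s: 18.0
ee_pos: [0.536, 0.1943, 0.1064]
ee_rot: [180.0, 0.0, 170.0]
ft_force: [-0.8, -1.6, 2.4]
gripper_width: 0.0234
```

>>> move_arm(rows=[[[0.001,0.002,0.0001],[0,0,0],1],[[-0.002,0.002,0.0001],[0,0,0],1],[[0.001,0.002,0],[0,0,0],1],[[0,0,0],[0,0,0],1]])

```text
time_s: 18.4
ee_pos: [0.5369, 0.2012, 0.106]
ee_rot: [179.9, 0.0, 170.0]
ft_force: [0.3, -0.6, 0.1]
gripper_width: 0.023
```

```bash
python3 lz.py e4
```

```text
[0.537  0.2012 0.106 ] [1.7990e+02 3.0000e-02 1.7003e+02] [ 0.78 -0.57  0.51] [-0.12  0.01  0.02]
local [ 0.0003 -0.0063]
```

View pics/e4.png

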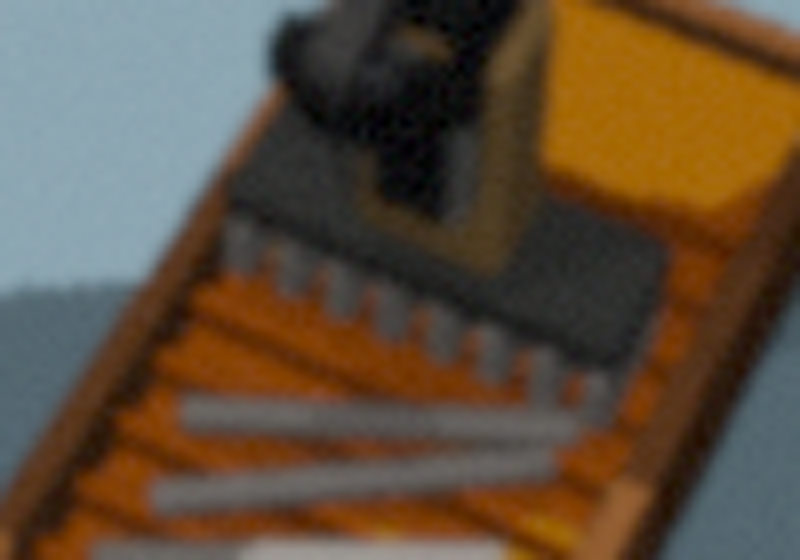

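Rod 2 is turning. Continuing.

>>> move_arm(rows=[[[0.001,0.002,0.0001],[0,0,0],1],[[-0.002,0.002,0.0001],[0,0,0],1],[[0.001,0.002,0.0001],[0,0,0],1],[[0,0,0],[0,0,0],1]])

```text
time_s: 18.85
ee_pos: [0.5379, 0.206, 0.1058]
ee_rot: [-180.0, 0.0, 170.0]
ft_force: [-0.3, -2.4, 2.1]
gripper_width: 0.0234
```

>>> move_arm(rows=[[[0.001,0.002,0.0001],[0,0,0],1],[[-0.002,0.002,0.0001],[0,0,0],1],[[0.001,0.001,0],[0,0,0],1],[[0,0,0],[0,0,0],1]])

```text
time_s: 19.25
ee_pos: [0.5389, 0.211, 0.1056]
ee_rot: [180.0, 0.0, 170.0]
ft_force: [-0.5, -2.4, 2.7]
gripper_width: 0.0234
```

```bash
python3 lz.py e5
```

```text
[0.5389 0.211  0.1056] [1.7998e+02 3.0000e-02 1.6999e+02] [ 0.77 -3.55  3.08] [-0.7   0.13  0.02]
local [0.0006 0.0037]
```

View pics/e5.png

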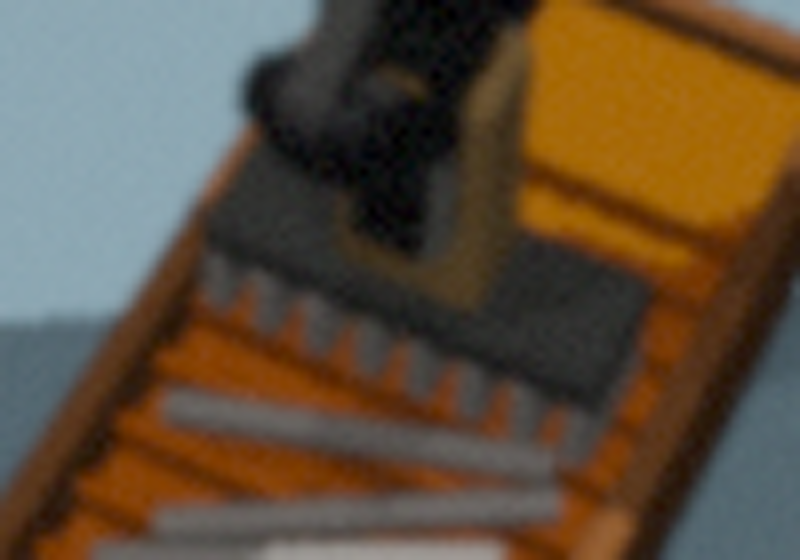

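>>> move_arm(rows=[[[0.001,0.002,0],[0,0,0],1],[[-0.002,0.002,0.0001],[0,0,0],1],[[0.001,0.001,0],[0,0,0],1],[[0,0,0],[0,0,0],1]])

```text
time_s: 19.7
ee_pos: [0.5398, 0.2172, 0.1055]
ee_rot: [179.9, 0.0, 170.0]
ft_force: [0.6, 0.0, 2.3]
gripper_width: 0.0233
```

>>> move_arm(rows=[[[0.001,0.002,0.0001],[0,0,0],1],[[-0.002,0.002,0],[0,0,0],1],[[0.001,0.001,0],[0,0,0],1],[[0,0,0],[0,0,0],1]])

```text
time_s: 20.1
ee_pos: [0.5404, 0.2206, 0.1052]
ee_rot: [-180.0, -0.0, 170.0]
ft_force: [-0.1, -2.1, 2.2]
gripper_width: 0.0235
```

```bash
python3 lz.py e6 1
```

```text
[0.5404 0.2207 0.1052] [-179.99    0.    169.99] [-0.04 -1.97  1.99] [-0.53  0.07  0.01]
local [0.0004 0.0135]
```

View pics/e6.png

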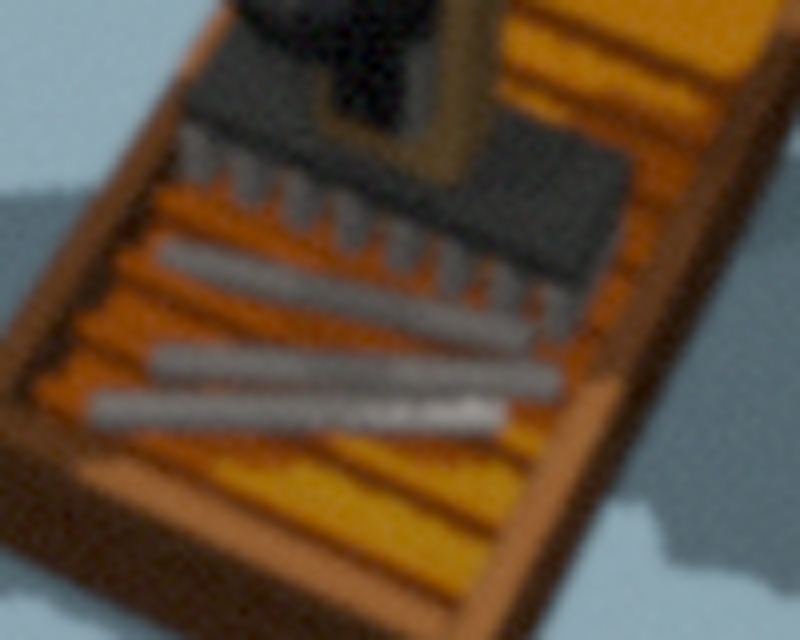

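>>> move_arm(rows=[[[0.001,0.002,0.0001],[0,0,0],1],[[-0.002,0.002,0],[0,0,0],1],[[0.001,0.001,0.0001],[0,0,0],1],[[0,0,0],[0,0,0],1]])

```text
time_s: 20.55
ee_pos: [0.5416, 0.2261, 0.1052]
ee_rot: [180.0, 0.0, 170.0]
ft_force: [-0.1, -1.1, 2.6]
gripper_width: 0.0232
```

>>> move_arm(rows=[[[0.001,0.002,0.0001],[0,0,0],1],[[-0.002,0.002,0],[0,0,0],1],[[0.001,0.001,0],[0,0,0],1],[[0,0,0],[0,0,0],1]])

```text
time_s: 20.95
ee_pos: [0.5423, 0.2307, 0.1051]
ee_rot: [180.0, 0.0, 170.0]
ft_force: [-0.9, -2.3, 3.8]
gripper_width: 0.0233
```

```bash
python3 lz.py e7 1
```

```text
[0.5423 0.2307 0.1051] [1.7998e+02 2.0000e-02 1.7000e+02] [-1.39 -2.41  2.7 ] [-0.66  0.09 -0.03]
local [0.0005 0.0237]
```

View pics/e7.png

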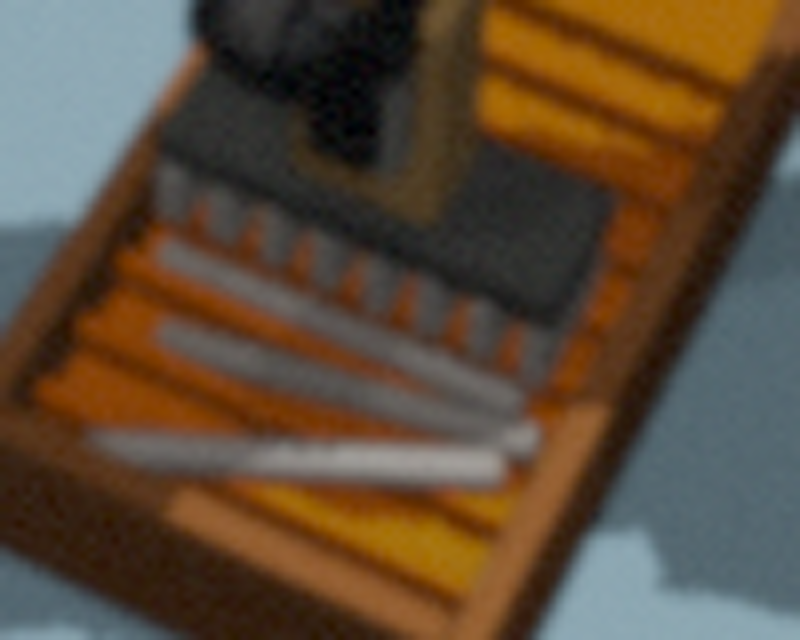

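>>> move_arm(rows=[[[0.001,0.002,0],[0,0,0],1],[[-0.002,0.001,0],[0,0,0],1],[[0.001,0.001,0.0001],[0,0,0],1],[[0,0,0],[0,0,0],1]])

```text
time_s: 21.4
ee_pos: [0.543, 0.2352, 0.1048]
ee_rot: [179.9, 0.0, 170.0]
ft_force: [-0.0, -0.9, 0.3]
gripper_width: 0.0232
```

>>> move_arm(rows=[[[0.001,0.001,0],[0,0,0],1],[[-0.002,0.001,0],[0,0,0],1],[[0.001,0.001,0],[0,0,0],1],[[0,0,0],[0,0,0],1]])

```text
time_s: 21.8
ee_pos: [0.5432, 0.2374, 0.1048]
ee_rot: [-180.0, -0.0, 170.0]
ft_force: [0.8, -2.6, 1.9]
gripper_width: 0.0234
```

```bash
python3 lz.py e8 1
```

```text
[0.5432 0.2374 0.1048] [-1.7999e+02 -2.0000e-02  1.6999e+02] [-0.79 -1.53  0.83] [-0.33  0.09 -0.06]
local [0.0002 0.0305]
```

View pics/e8.png

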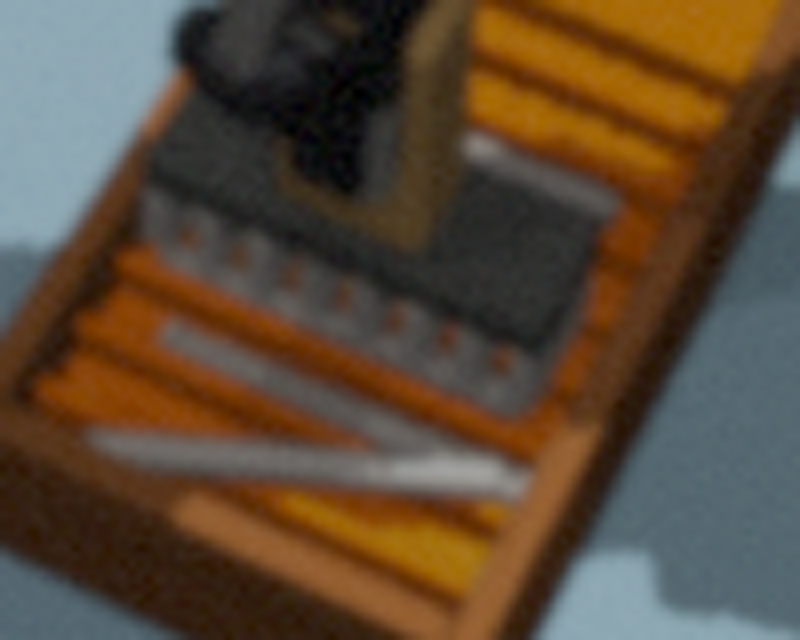

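Rod 1 is visible lying in its groove behind the rake ((540,170)), and rod 2 is sunk under the teeth. Continuing.

>>> move_arm(rows=[[[0.001,0.002,0.0001],[0,0,0],1],[[-0.002,0.001,0.0001],[0,0,0],1],[[0.001,0.002,0],[0,0,0],1],[[0,0,0],[0,0,0],1]])

```text
time_s: 22.25
ee_pos: [0.5444, 0.2427, 0.1048]
ee_rot: [180.0, 0.0, 170.0]
ft_force: [0.0, -1.8, 2.0]
gripper_width: 0.0232
```

>>> move_arm(rows=[[[0.001,0.002,0.0001],[0,0,0],1],[[-0.002,0.001,0.0001],[0,0,0],1],[[0.001,0.002,0],[0,0,0],1],[[0,0,0],[0,0,0],1]])

```text
time_s: 22.65
ee_pos: [0.5453, 0.2474, 0.1046]
ee_rot: [180.0, 0.0, 170.0]
ft_force: [-0.7, -2.3, 1.4]
gripper_width: 0.0231
```

```bash
python3 lz.py e9 1
```

```text
[0.5453 0.2474 0.1046] [1.7999e+02 3.0000e-02 1.7000e+02] [-0.69 -2.2   2.33] [-0.51  0.15  0.  ]
local [0.0005 0.0407]
```

View pics/e9.png

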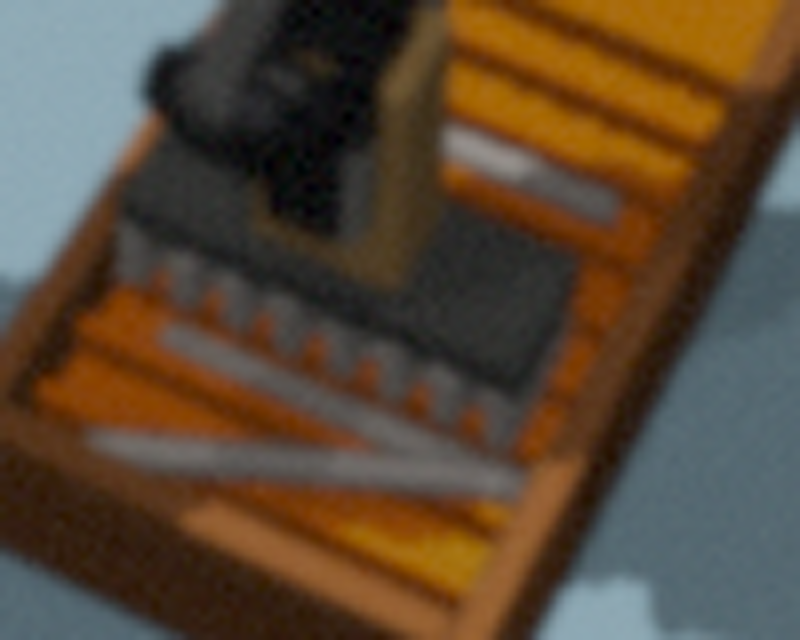

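>>> move_arm(rows=[[[0.002,0.001,0],[0,0,0],1],[[-0.003,0.001,0.0001],[0,0,0],1],[[0.002,0.001,0],[0,0,0],1],[[-0.001,0,0],[0,0,0],1]])

```text
time_s: 23.1
ee_pos: [0.5452, 0.2515, 0.1043]
ee_rot: [179.9, -0.0, 170.0]
ft_force: [-1.2, 0.3, 0.8]
gripper_width: 0.0231
```

>>> move_arm(rows=[[[0.002,0.001,0],[0,0,0],1],[[-0.003,0.001,0],[0,0,0],1],[[0.002,0.001,0],[0,0,0],1],[[-0.001,0,0],[0,0,0],1]])

```text
time_s: 23.5
ee_pos: [0.5458, 0.2532, 0.1043]
ee_rot: [-180.0, -0.0, 170.0]
ft_force: [-1.6, 0.0, 1.4]
gripper_width: 0.0232
```

```bash
python3 lz.py f0 1
```

```text
[0.5458 0.2532 0.1043] [-1.7998e+02 -5.0000e-02  1.6999e+02] [-1.19 -0.61  0.76] [-0.17  0.21 -0.02]
local [0.     0.0466]
```

View pics/f0.png

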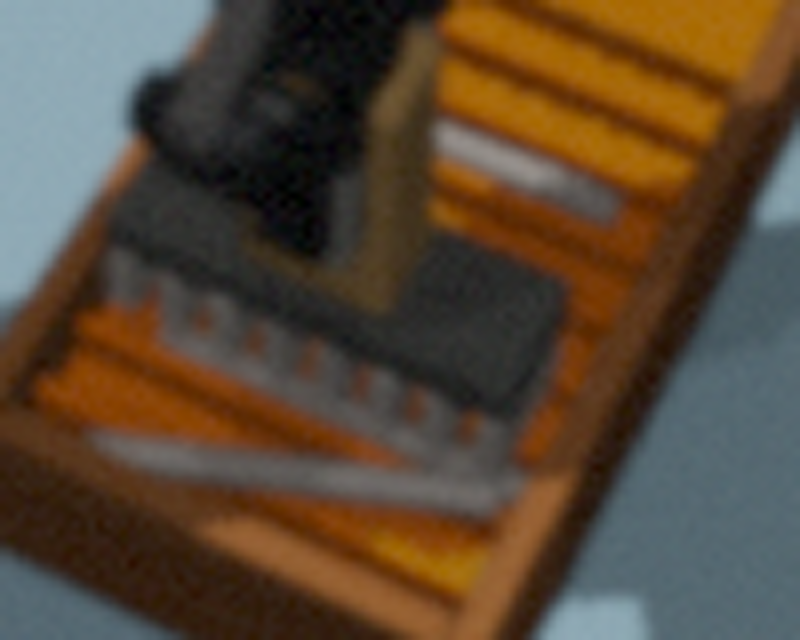

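>>> move_arm(rows=[[[0.002,0.001,0.0001],[0,0,0],1],[[-0.003,0.002,0.0001],[0,0,0],1],[[0.001,0.002,0],[0,0,0],1],[[0,0,0],[0,0,0],1]])

```text
time_s: 23.95
ee_pos: [0.5473, 0.2582, 0.1043]
ee_rot: [180.0, 0.0, 170.0]
ft_force: [-0.6, -0.5, 0.8]
gripper_width: 0.023
```

>>> move_arm(rows=[[[0.001,0.002,0.0001],[0,0,0],1],[[-0.002,0.001,0],[0,0,0],1],[[0.001,0.002,0.0001],[0,0,0],1],[[0,0,0],[0,0,0],1]])

```text
time_s: 24.35
ee_pos: [0.5481, 0.2632, 0.1041]
ee_rot: [180.0, 0.0, 170.0]
ft_force: [-0.2, -1.6, 1.2]
gripper_width: 0.0228
```

```bash
python3 lz.py f1 1
```

```text
[0.548  0.2632 0.1041] [1.7999e+02 2.0000e-02 1.7000e+02] [-0.26 -2.28  2.6 ] [-0.45  0.08 -0.06]
local [0.0005 0.0567]
```

View pics/f1.png

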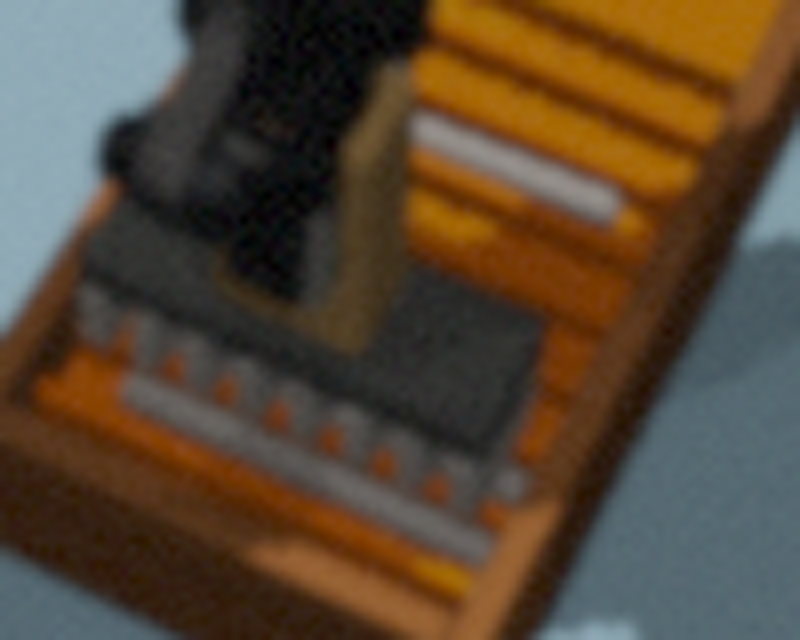

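Rod 4 is parallel ahead of the teeth ((310,465)), and rod 3's end shows under the rake ((510,485)). Continuing to the wall.

>>> move_arm(rows=[[[0.001,0.001,0],[0,0,0],1],[[-0.002,0.001,0.0001],[0,0,0],1],[[0.002,0.002,0],[0,0,0],1],[[-0.001,0.001,0],[0,0,0],1]])

```text
time_s: 24.8
ee_pos: [0.5483, 0.269, 0.1038]
ee_rot: [179.9, -0.0, 170.0]
ft_force: [-0.7, -0.3, 0.8]
gripper_width: 0.0228
```

>>> move_arm(rows=[[[0.001,0.001,0.0001],[0,0,0],1],[[-0.002,0.001,0],[0,0,0],1],[[0.002,0.002,0.0001],[0,0,0],1],[[-0.001,0.001,0],[0,0,0],1]])

```text
time_s: 25.2
ee_pos: [0.5493, 0.2731, 0.1037]
ee_rot: [-180.0, -0.0, 170.0]
ft_force: [-1.8, -0.7, 1.6]
gripper_width: 0.0231
```

```bash
python3 lz.py f2 1
```

```text
[0.5494 0.2733 0.1036] [ 1.8e+02 -4.0e-02  1.7e+02] [-0.84 -0.37  1.26] [-0.33  0.18 -0.02]
local [0.0001 0.0669]
```

View pics/f2.png

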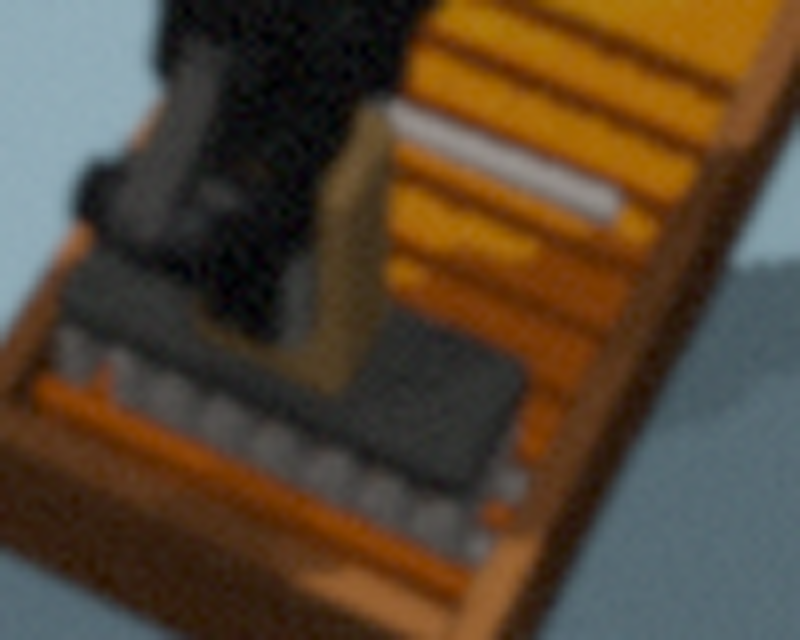

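>>> move_arm(rows=[[[0.001,0.002,0.0001],[0,0,0],1],[[-0.002,0.001,0],[0,0,0],1],[[0.001,0.002,0.0001],[0,0,0],1],[[0,0,0],[0,0,0],1]])

```text
time_s: 25.65
ee_pos: [0.5508, 0.2781, 0.1036]
ee_rot: [180.0, 0.0, 170.0]
ft_force: [0.0, -1.2, 1.5]
gripper_width: 0.023
```

>>> move_arm(rows=[[[0,0.001,0.0001],[0,0,0],1],[[0,0.001,0],[0,0,0],1],[[0,0.001,0],[0,0,0],1],[[0,0,0],[0,0,0],1]])

```text
time_s: 26.05
ee_pos: [0.5512, 0.2808, 0.1035]
ee_rot: [180.0, 0.0, 170.0]
ft_force: [0.3, -2.2, 2.7]
gripper_width: 0.0231
```

```bash
python3 lz.py f3 1
```

```text
[0.5511 0.2808 0.1035] [1.7999e+02 2.0000e-02 1.6999e+02] [-0.57 -1.97  1.81] [-0.61 -0.01 -0.01]
local [0.0005 0.0746]
```

View pics/f3.png

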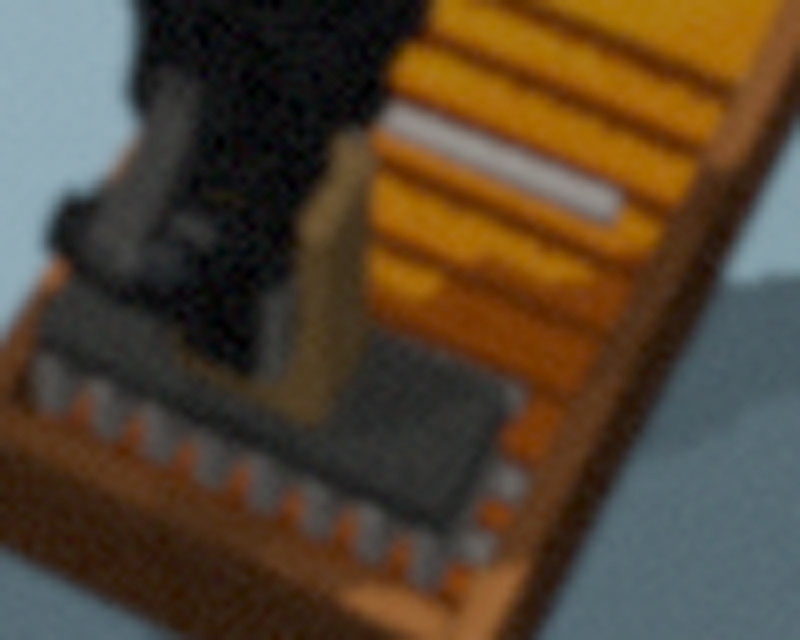

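Three rod ends show under the rake, plus rod 1 behind it, and the teeth are close to the wall. I'll go 1 mm more, then lift straight up.

>>> move_arm(rows=[[[0,0.001,0],[0,0,0],1],[[0,0,0],[0,0,0],1]])

```text
time_s: 26.3
ee_pos: [0.5513, 0.2819, 0.1035]
ee_rot: [180.0, 0.0, 170.0]
ft_force: [-0.0, -2.3, 1.7]
gripper_width: 0.0234
```

>>> move_arm(rows=[[[0,0,-0.002],[0,0,0],1],[[0,0,-0.01],[0,0,0],1],[[0,0,-0.03],[0,0,0],1],[[0,0,-0.03],[0,0,0],1],[[0,0,0],[0,0,0],1]])

```text
time_s: 26.8
ee_pos: [0.5538, 0.2843, 0.1805]
ee_rot: [179.5, 0.5, 170.0]
ft_force: [-0.1, 0.7, -1.0]
gripper_width: 0.0233
```

```bash
python3 - <<'E'
from look import *
S=snapshot('side');T=snapshot('top')
ov(S,'h1.png',(265,290,405,420),5,[]);ov(T,'h2.png',(120,240,280,390),4,[])
s=read_state();print(s['ee_pos'],s['ee_rot'],s['ft_force'],s['q'])
E
```

```text
[0.55103779 0.28251818 0.17606919] [1.79903617e+02 3.59833963e-02 1.70024613e+02] [-0.18683684  0.20150006 -2.14651145] [-29.23527244  36.5627275    0.15486971  92.09975776  -0.18513432
  51.24906176  51.02946215]
```

View pics/h1.png

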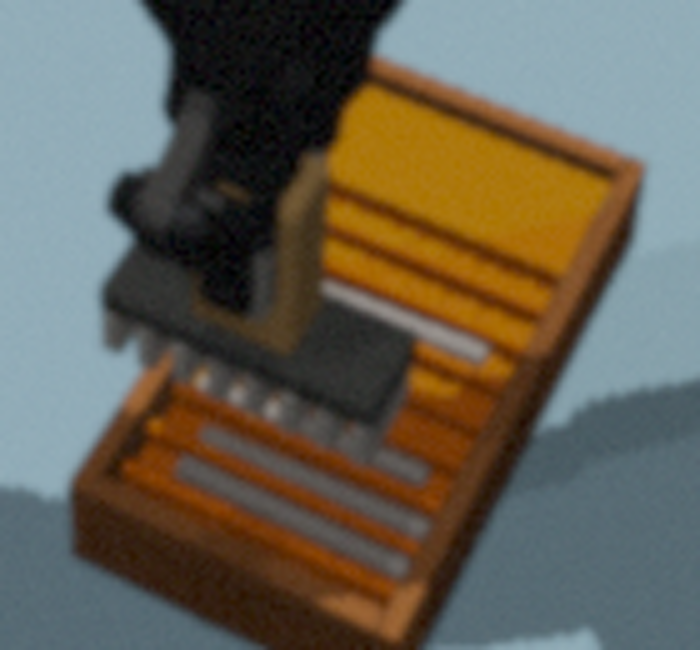

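View pics/h2.png

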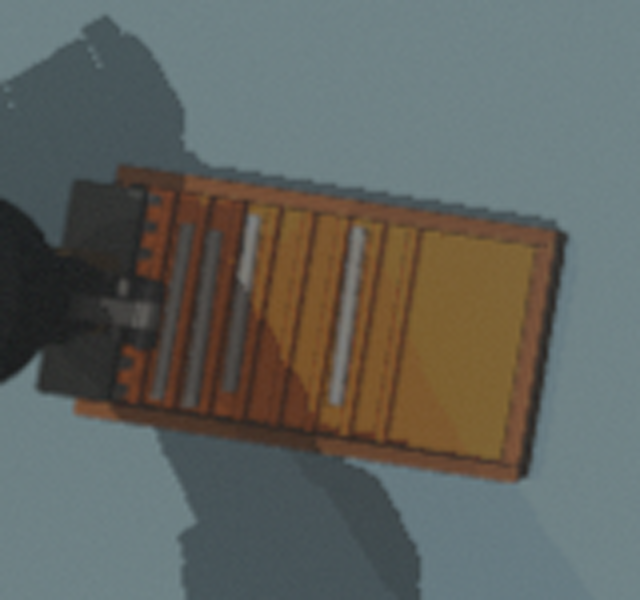

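All four rods lie parallel in four different grooves: top crop (172,310), (202,315), (243,300) and (348,315). Now I'll carry the rake back.

>>> move_arm(rows=[[[-0.0098,-0.04,0],[0,0,0],1],[[-0.0098,-0.04,0],[0,0,0],1],[[-0.0098,-0.04,0],[0,0,0],1],[[-0.0098,-0.04,0],[0,0,0],1],[[-0.0098,-0.04,0],[0,0,0],1]])

```text
time_s: 27.4
ee_pos: [0.5634, 0.0749, 0.1737]
ee_rot: [-180.0, -0.2, 170.0]
ft_force: [0.3, -0.1, -2.1]
gripper_width: 0.0232
```

>>> move_arm(rows=[[[-0.0098,-0.04,0],[0,0,0],1],[[-0.0098,-0.04,0],[0,0,0],1],[[-0.0098,-0.04,0],[0,0,0],1],[[-0.0098,-0.04,0],[0,0,0],1],[[-0.0098,-0.04,0],[0,0,0],1]])

```text
time_s: 27.9
ee_pos: [0.577, -0.1302, 0.1737]
ee_rot: [180.0, -0.2, 170.0]
ft_force: [0.5, 0.3, -1.3]
gripper_width: 0.0235
```

>>> move_arm(rows=[[[-0.0098,-0.04,0],[0,0,0],1],[[-0.0098,-0.04,0],[0,0,0],1],[[0,0,0],[0,0,0.14],1],[[0,0,0],[0,0,0.14],1],[[0,0,0],[0,0,0.14],1]])

```text
time_s: 28.4
ee_pos: [0.5824, -0.2111, 0.1732]
ee_rot: [-180.0, -0.2, 145.5]
ft_force: [-0.3, 0.1, -1.5]
gripper_width: 0.0233
```

>>> move_arm(rows=[[[0,0,0],[0,0,0.14],1],[[0,0,0],[0,0,0.14],1],[[0,0,0],[0,0,0.14],1],[[0,0,0],[0,0,0.14],1],[[0,0,0],[0,0,0.14],1]])

```text
time_s: 28.9
ee_pos: [0.5825, -0.2104, 0.1734]
ee_rot: [-179.8, -0.2, 105.5]
ft_force: [0.5, 0.1, -1.8]
gripper_width: 0.0229
```

>>> move_arm(rows=[[[0,0,0],[0,0,0.144],1],[[0,0,0],[0,0,0],1],[[0,0,0],[0,0,0],1],[[0,0,0],[0,0,0],1]])

```text
time_s: 29.3
ee_pos: [0.5832, -0.2111, 0.1747]
ee_rot: [-179.9, -0.0, 97.7]
ft_force: [-0.2, 0.1, -1.9]
gripper_width: 0.0229
```

>>> move_arm(rows=[[[0,0,0.03],[0,0,0],1],[[0,0,0.03],[0,0,0],1],[[0,0,0.016],[0,0,0],1],[[0,0,0],[0,0,0],1],[[0,0,0],[0,0,0],1]])

```text
time_s: 29.8
ee_pos: [0.5838, -0.2117, 0.0997]
ee_rot: [180.0, 0.0, 97.6]
ft_force: [0.3, -0.2, -0.9]
gripper_width: 0.023
```

```bash
python3 - <<'E'
from look import *
S=snapshot('side');T=snapshot('top');s=read_state();e=s['ee_pos'];print(e,s['ee_rot'],s['ft_force'])
tz=e[2]-.0722
po=[((.583,-.209,np.radians(8)),rect(.06,.12,.014)),((e[0],e[1],np.radians(97.6)),rect(.092,.032,tz+.034)+rect(.089,.032,tz))]
ov(S,'k1.png',(330,140,420,250),5,po);ov(T,'k2.png',(360,250,480,330),5,po)
E
```

```text
[ 0.58451936 -0.21205143  0.10088074] [1.79849977e+02 8.40276349e-02 9.75796189e+01] [ 0.4318372  -0.25830286 -0.93383031]
```

View pics/k1.png

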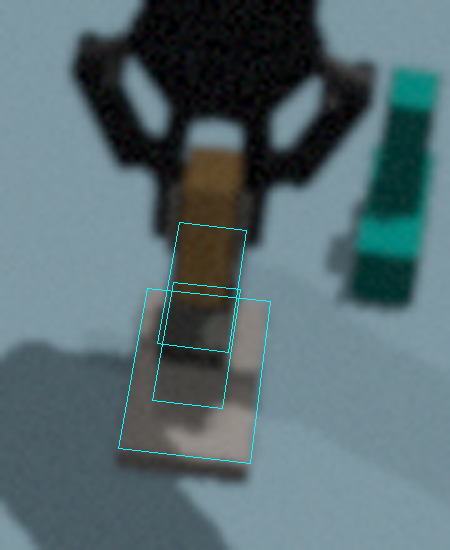

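View pics/k2.png

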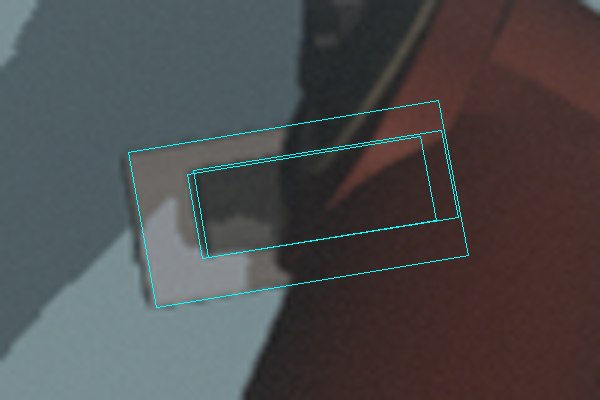

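The rake hangs upright over the block. Both views put it about 3–4 mm toward −y of the block's middle, so I'll shift it 3.5 mm and lower by feel.

>>> move_arm(rows=[[[0.0035,0,0.005],[0,0,0],1],[[0,0,0.003],[0,0,0],1],[[0,0,0],[0,0,0],1],[[0,0,0],[0,0,0],1]])

```text
time_s: 30.3
ee_pos: [0.5831, -0.2079, 0.0915]
ee_rot: [-180.0, 0.0, 97.6]
ft_force: [-0.5, -0.2, -1.5]
gripper_width: 0.0232
```

>>> move_arm(rows=[[[0,0,0.001],[0,0,0],1],[[0,0,0],[0,0,0],1],[[0,0,0.001],[0,0,0],1],[[0,0,0],[0,0,0],1]])

```text
time_s: 30.7
ee_pos: [0.583, -0.2079, 0.0893]
ee_rot: [-180.0, -0.0, 97.6]
ft_force: [-0.8, 0.3, -1.7]
gripper_width: 0.023
```

>>> move_arm(rows=[[[0,0,0.001],[0,0,0],1],[[0,0,0],[0,0,0],1],[[0,0,0],[0,0,0],1]])

```text
time_s: 31.0
ee_pos: [0.583, -0.2079, 0.0884]
ee_rot: [-180.0, -0.0, 97.6]
ft_force: [-0.8, 0.4, -1.2]
gripper_width: 0.0232
```

>>> move_arm(rows=[[[0,0,0.001],[0,0,0],1],[[0,0,0],[0,0,0],1],[[0,0,0],[0,0,0],1]])

```text
time_s: 31.3
ee_pos: [0.583, -0.2079, 0.0874]
ee_rot: [-180.0, -0.0, 97.6]
ft_force: [-0.0, -0.6, -1.3]
gripper_width: 0.0231
```

>>> move_arm(rows=[[[0,0,0.0005],[0,0,0],1],[[0,0,0],[0,0,0],1],[[0,0,0],[0,0,0],1]])

```text
time_s: 31.6
ee_pos: [0.5831, -0.2079, 0.0869]
ee_rot: [-180.0, -0.0, 97.6]
ft_force: [0.3, 0.1, -1.2]
gripper_width: 0.0232
```

>>> move_arm(rows=[[[0,0,0.0005],[0,0,0],1],[[0,0,0],[0,0,0],1],[[0,0,0],[0,0,0],1]])

```text
time_s: 31.9
ee_pos: [0.5831, -0.208, 0.0865]
ee_rot: [180.0, 0.0, 97.6]
ft_force: [0.1, 0.3, -2.4]
gripper_width: 0.023
```

>>> move_arm(rows=[[[0,0,0.0005],[0,0,0],1],[[0,0,0],[0,0,0],1],[[0,0,0],[0,0,0],1]])

```text
time_s: 32.2
ee_pos: [0.5831, -0.2079, 0.0864]
ee_rot: [180.0, -0.0, 97.6]
ft_force: [-1.4, 1.2, 3.0]
gripper_width: 0.023
```

Seated at the same height as the pick. Releasing gently.

>>> move_arm(rows=[[[0,0,0],[0,0,0],0.72],[[0,0,0],[0,0,0],0.68],[[0,0,0],[0,0,0],0.6],[[0,0,0],[0,0,0],0.3],[[0,0,0],[0,0,0],0]], newtons=20)

```text
time_s: 32.7
ee_pos: [0.5831, -0.208, 0.0858]
ee_rot: [-180.0, 0.0, 97.6]
ft_force: [-0.6, -0.2, -0.3]
gripper_width: 0.0619
```

>>> move_arm(rows=[[[0,0,0],[0,0,0],0],[[0,0,0],[0,0,0],0],[[0,0,0],[0,0,0],0],[[0,0,0],[0,0,0],0]])

```text
time_s: 33.1
ee_pos: [0.5831, -0.208, 0.0859]
ee_rot: [-180.0, 0.0, 97.6]
ft_force: [0.3, -0.7, -0.5]
gripper_width: 0.0852
```

>>> move_arm(rows=[[[0,0,-0.01],[0,0,0],0],[[0,0,-0.03],[0,0,0],0],[[0,0,-0.04],[0,0,0],0],[[0,0,-0.04],[0,0,0],0],[[0,0,-0.04],[0,0,0],0]])

```text
time_s: 33.6
ee_pos: [0.5829, -0.208, 0.2484]
ee_rot: [180.0, 0.0, 97.6]
ft_force: [1.1, 0.7, 0.2]
gripper_width: 0.0853
```

>>> move_arm(rows=[[[0.04,0,0],[0,0,0],0],[[0.04,0,0],[0,0,0],0],[[0.04,0,0],[0,0,0],0],[[0.04,0,0],[0,0,0],0],[[0,0,0],[0,0,0],0]])

```text
time_s: 34.1
ee_pos: [0.5618, -0.0408, 0.2463]
ee_rot: [180.0, -0.4, 98.2]
ft_force: [0.2, 0.6, -0.3]
gripper_width: 0.0851
```

```bash
python3 - <<'E'
from look import *
S=snapshot('side');T=snapshot('top');save(S,'z1.png');save(T,'z2.png');s=read_state();print(s['ee_pos'],s['gripper_width'],s['time_s'])
po=[((.583,-.209,np.radians(8)),rect(.06,.12,.014))]
ov(S,'z3.png',(330,140,420,250),5,[]);ov(T,'z4.png',(360,250,480,330),5,[])
B=[box(0,0,.034,.024,.048,.114),box(0,0,.092,.032,.036,.048),box(0,0,.089,.032,.014,.036)]
for p,uv in((T,(424,290)),(S,(371,200))):
    m,c,u=mask(p,'rake_handle',uv);r=fit([(p,m)],B,(.583,-.209,np.radians(97.5)));print(np.round(r[:2],4),np.degrees(r[2]),r[3])
E
```

```text
[ 0.5620579  -0.04810443  0.24668473] 0.08528437881598752 34.2Traceback (most recent call last):
  File "<stdin>", line 7, in <module>
  File "fit.py", line 16, in mask
    r=r[0];return r['mask'],r['conf'],r['uv']
      ~^^^
IndexError: list index out of range
```

View pics/z2.png

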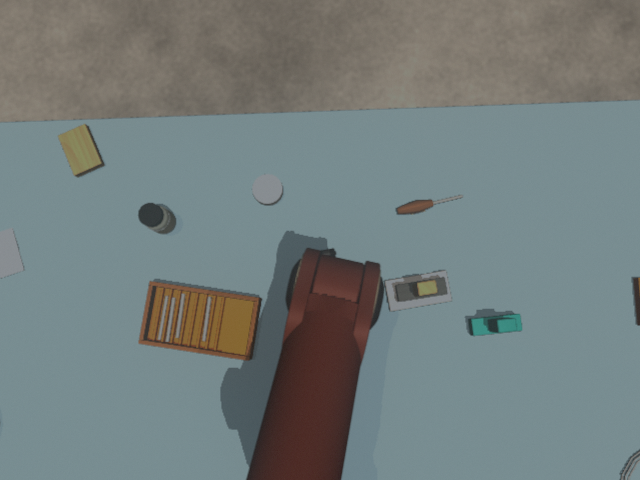

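View pics/z1.png

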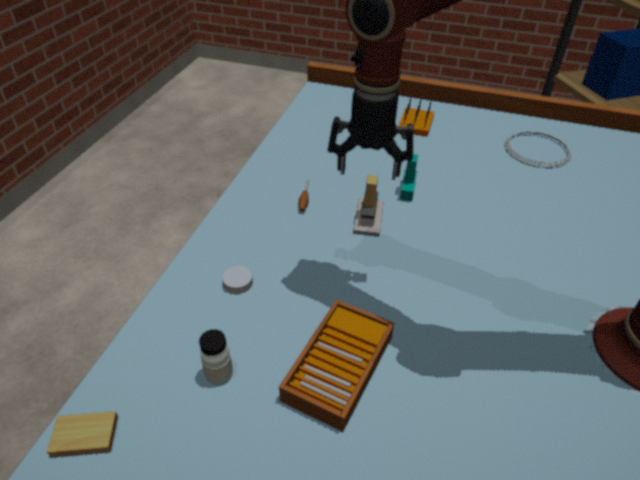

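View pics/z4.png

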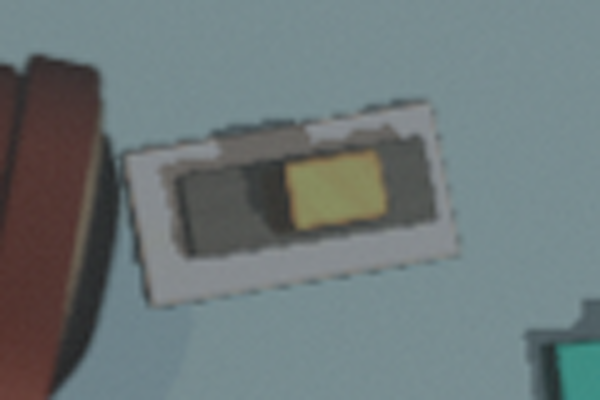

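```bash
python3 - <<'E'
from look import *
T=snapshot('top');ov(T,'z5.png',(130,260,270,380),5,[])
E
```

```text
(no output)
```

View pics/z5.png

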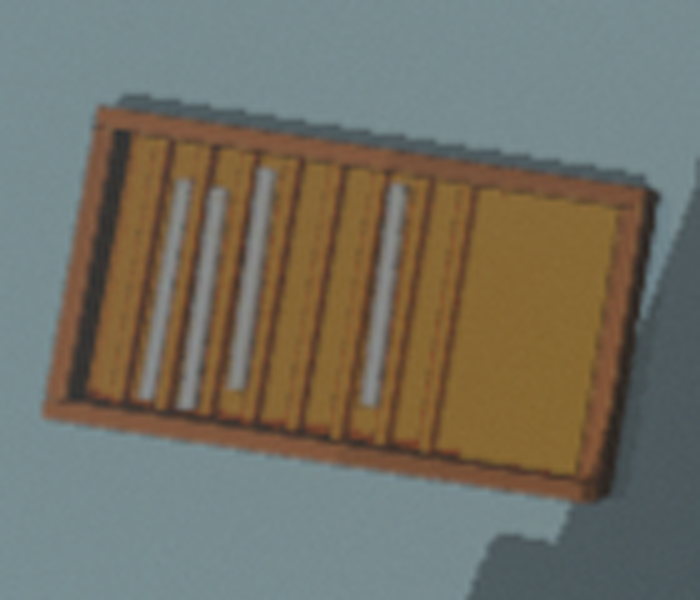

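The four rods lie parallel, each in its own groove: crop (165,290), (202,300), (250,280) and (383,295). Handing in.

```bash
python3 -c "
from rig import *
print(finish_job())"
```

```text
the job is handed in; nothing more can be done
None
```

I combed the tray with the wooden-handled rake and all four steel rods now lie parallel, each in its own groove. The rake stands upright again on its steel block. I handed the job in at about 34 s of the 72 s allowed.

**Last checks**
- The final top picture shows the rods in grooves 3, 6, 7 and 8.
- The rake looks centred on the block. I set it down about 3.5 mm from where I picked it up, because both views showed it that far off the middle. My last numeric fit of its pose failed because the network did not return the outline, so "centred" rests on the picture.
- The canister, tin and graver look unmoved. The fingers never touched a rod.

**What went wrong**
- About a third of the way along, the rake jammed with rod 1 pinched under the teeth. The sideways force reached about 16 N. The vertical force was about 11 N once the rake's weight is added, so the total force on the tray passed the 12 N limit for a moment.
- I backed off about 12 mm and went on with a small sideways dither. After that the vertical contact stayed roughly between 1 and 5 N.
- Contact was nearly lost while backing off and just after the jam came free, at about 1 N or less.

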